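Tip the bearing bracket onto its datum face and clamp it in the measuring fixture

ROBOT

A 6-joint arm with a two-finger parallel gripper is mounted at the origin on a cart in front of the work surface, level with it; the furniture and walls round the work are solid. World frame = base frame: x ahead of the robot, y to its left, z up, the work surface at z = 0. Lengths are in m, angles in rad, forces in N, time in s.
With the tool pointing down it reaches from about 0.35 to 0.85 m from the base axis. Payload 8.1 kg.
Tool frame: the origin (TCP) lies at the very end of the fingers, on their centre line; the grasp point (between the pads) lies 19 mm behind it (pinch_z is the distance from the TCP to the grasp point, in m); z points along the fingers, y is the direction in which the jaws open and shut (so a half turn about z gives the same grasp; the last joint's range is limited). The gripper opens to 93 mm and grips with 3 to 60 N. Pads are 15 mm wide; open, the fingers measure 128 mm over their backs; the gripper's body (75 mm by 188 mm) begins 65 mm behind the grasp point.
Start: joints at [-1.253, 0.13, 1.488, -0, 1.523, -0.085], TCP at [0.235, -0.552, 0.219] pointing down, gripper open.
Joint ranges: [-2.96, 2.96], [-0.89, 2.26], [0.02, 2.5], [-1.34, 4.48], [0, 2.73], [-2.66, 2.66]. Speed limits (rad/s): [2.39, 2.39, 2.79, 3.14, 3.14, 3.14].

INTERFACE

Orientations are given as a rotation vector (axis times angle).
In Python, from plant import * gives the robot as it stands.
- The arm moves only by the tool move_arm, never from a script. Its argument "series" is a list of rows, each a list of 7 numbers: the shift along the tool's x, y, z each as a share of 10 cm, from -1 to 1, then the turn, a rotation vector about the tool's x, y, z each as a share of 180 degrees, from -1 to 1, then the opening, from -1 (shut) to 1 (fully open). In form: [[dx, dy, dz, rx, ry, rz, jaw], ...]. A call has 1 to 8 rows; each row is the pose to reach, as a shift and turn from the pose commanded when the call began, along the tool's axes at that moment, turning the shorter way round; what a row does not reach only later rows make up. A row lasts 1/10 s, in which the tool goes at most 50 mm and 8.59 degrees, less where a joint would pass 70% of its speed; a pose out of reach is approached as far as the arm can. A call with a number of a shift or a turn outside -1 to 1 is refused whole. A call with a gripper value outside its range is refused whole. The fingers move at their own pace and stop on an object; "squeeze" is the grip in N (left out, the last holds). Time passes only in rows, so rows that repeat a pose let the fingers close. It gives the time, the measured TCP pose, the force and the opening at its end, in the units of the state.
- read_state(): the state, without advancing time (a new reading comes with each control period).
- read_camera(name): name is "scene" or "top" or "wrist"; returns a dict with "frame" (420x560x3 uint8, red, green, blue), "K" (3x3 intrinsics, pixels), "k1" (the pictures are not rectified: a ray, as slopes to the right and down, at radius r is drawn at 1 + k1 r^2 times it, then the intrinsics apply), "rvec" (rotation vector, rad) and "tvec" (3), from world to camera coordinates, as OpenCV has them. Camera axes: x right, y down, z forward; pixel columns grow to the right and rows downward; lengths in m; the calibration is good to about 2 mm. A picture is of the moment at which its call begins. There is no depth.
- close_job(): hands the job in, once; it reports no verdict.
The state is a dict: "t": time; "q": joint angles; "dq": joint speeds; "joint_torque": joint torques, N m; "tool_pos": TCP position; "orientation": TCP orientation; "force": force on the tool from outside, world axes, zero at the start; "wrist_torque": the same for the moment, N m; "opening": finger opening in m.
Only numpy, scipy, OpenCV 4.12 (cv2) and the standard library are available. Lean on these libraries where they do the work, as an engineer would, in place of code of your own. Each camera call takes 0.05 s, during which the arm holds its last target.

TASK

Push the standing bracket over, high on its back, so that it topples onto its bright ground face with its top end towards the fixture's end stop. Slide it along the plate without lifting it and press it firmly home against the end stop's screw, with some 10 to 20 N and never more than 35 N. Then let go of it and swing the black-knobbed cam lever counter-clockwise until the cam bites and holds the bracket flush against the side rail, pressing the knob with 10 to 15 N and never over 35 N; leave the parts lying round the fixture alone.

Things in the scene. Friction and masses are not known exactly. Their poses are not given: they have to be found in the camera images.
- fixture: Measuring fixture fixed on the granite: a flat plate 130 (x) x 330 (y) x 12 mm, y from -175 to +155 mm, top at z = 12 mm: black rubber tipping mat up to y = 45 mm, then a bright steel rest plate level with it. Origin on the granite; +y is the loading direction. At the +y end is the nest: end stop, side rail on the +x side, guide block and cam lever on the -x side.
- end_stop: Rigid end stop: dark block 44 mm wide, 30 mm high, fixed on the plate; origin on the plate's top at fixture x = 0, y = 130 mm, axes as the fixture's. Out of it towards the bracket stands the stop screw (stop_screw, its end screw_tip; round head 15 mm across, axis 18 mm above the plate), met first. It is locked at a setting that differs each time and is not given: tip at fixture y = 116 to 130 mm.
- rail_face (a point): Middle of the steel side rail's inner face (fixture x = +28, y = 95.5 mm); axes as the fixture's. The bracket's side lies flush on it when clamped. Rail: y = 66 to 125 mm, 22 mm high above the plate; opposite it a short guide block (inner face x = -31, y = 66 to 74 mm), same height. Slanted lead-ins start at y = 56 mm and widen the mouth to about 70 mm.
- cam_pivot (a point): Vertical axis of the cam lever (fixture x = -46, y = 95 mm), axes as the fixture's. The cam under the lever is an eccentric steel disc, 28 mm in diameter.
- cam_lever (a joint): Angle of the cam lever, rad, 0 (open) to 1.35, growing counter-clockwise seen from above. At q the lever points 120 degrees + q from fixture +x. The cam meets the bracket at 0.4 to 1.0 and is tight near 1.0 to 1.2, the bracket then on the rail. It stays where left (friction about 2 N at the knob); 8 to 15 N across the lever at the knob clamps well. Clamping draws the bracket towards the stop.
- cam_knob (a point): Point on the upright black knob at the lever's end, 70 mm from cam_pivot, 57 mm above the granite. The knob is an upright grip of 15 mm working diameter (visible head 19 mm), from 30 to 73 mm above the granite.
- bracket_mid (a point): Centre of the loose cast bracket, 56 (own x) x 36 (y) x 110 mm (z), 0.4 to 0.85 kg. It starts standing on its end on the mat, own z up, own +y within 15 degrees of fixture +y. The +y face is the bright ground datum face that must end up down. Lying on it the block is 36 mm high (46 over the boss), own z along the plate, own x level.
- bracket_nose (a point): Centre of the bracket's top end (own z = +55 mm from bracket_mid), the end that goes against the end stop; axes as bracket_mid.
- bracket_heel (a point): Middle of the foot edge of the datum face (own y = +18, own z = -55 mm from bracket_mid), the edge it tips over; at plate height both standing and lying.
- bracket: The same bracket; origin at the centre of the end it stands on, axes as bracket_mid. Its back (own -y face) carries a round boss 40 mm in diameter, 10 mm high, centred 57 mm above the foot, and is flat above 80 mm; a push on the back above 80 mm topples it, a low one slides it. Sliding it along the plate takes 2 to 7 N.
- spare_block: White milled block 50 x 16 x 40 mm, a bystander; origin at the centre of its underside.
- flange_disc: Bright aluminium disc with a bolt circle, 90 mm in diameter, 22 mm high, a bystander; origin under its centre.
- v_block: Steel V block 45 x 44 x 35 mm, a bystander; origin at the centre of its underside.

How it is judged:
By the outcome, as a careful person would: the job done as asked, in the order asked, and still so for the second after the job is handed in, with the robot touching nothing.
It also fails if it takes over 64 s, if anything falls off the work surface, if the arm or the gripper's body presses on something with over 40 N, if the wrist force passes 120 N, or if a joint passes its speed limit or range.

## Working session

There is one attempt and no reset: what is moved stays moved. The work goes in short steps, Python scripts to look and compute and a tool call to move; the robot and the scene stay as the last step left them, time stands still between calls to the robot, and variables do not carry over. Pictures are saved under pics/ and viewed, and the job is handed in when it is done.

Besides the shell and the picture viewer there is one more tool, called after "Call:" as name(argument=value, ...), one argument or row to a line, values as JSON. move_arm: Moves the arm, as the interface text tells. Shift numbers are shares of 10 cm and turn numbers shares of 180 degrees, none past 1 either way. Its arguments: {"type":"object","properties":{"series":{"type":"array","items":{"type":"array","items":{"type":"number"}}},"squeeze":{"type":"number"}},"required":["series"]}

```bash
mkdir -p pics; ls; python3 - <<'E'
from plant import *
import cv2
for n in ["scene","top","wrist"]:
    c=read_camera(n)
    cv2.imwrite(f"pics/{n}0.png",c["frame"][:,:,::-1])
    print(n,c["K"].tolist() if hasattr(c["K"],'tolist') else c["K"],c["k1"],c["rvec"],c["tvec"])
print(read_state())
E
```

```text
pics
scene [[536.5183794001925, 0.0, 277.3312028022281], [0.0, 536.5183794001925, 217.93262753174707], [0.0, 0.0, 1.0]] 0.0711886038387201 [ 0.8707301  -2.37447583  1.2129345 ] [0.40836342 0.26992074 1.05639479]
top [[436.46221882386027, 0.0, 278.78532588736954], [0.0, 436.46221882386027, 212.75923434032794], [0.0, 0.0, 1.0]] -0.12674440650279192 [ 2.19928592 -2.24015561  0.06929501] [0.00117878 0.50239797 1.0358789 ]
wrist [[298.2032360714395, 0.0, 281.3520493714041], [0.0, 298.2032360714395, 209.1730039459011], [0.0, 0.0, 1.0]] 0.0035481115920288045 [-2.40652954  1.59218035  0.24067945] [-0.59872516 -0.03451859  0.39150983]
{'t': 0.15, 'q': array([-1.25337156e+00,  1.30993867e-01,  1.48904341e+00, -1.32702791e-05,
        1.52300792e+00, -8.54115309e-02]), 'dq': array([ 0.00051445, -0.00224739, -0.00409581,  0.00042001,  0.00077514,
       -0.0019107 ]), 'joint_torque': array([ 8.18716526e-04, -5.60475147e+01, -4.92334378e+01,  7.68193044e-02,
        3.06149188e-02, -1.10161011e-04]), 'tool_pos': array([ 0.23508622, -0.55153885,  0.21781689]), 'orientation': array([-3.07666942e+00, -6.28216565e-01,  2.84642888e-04]), 'force': array([-0.18488085,  0.5136655 , -0.02774392]), 'wrist_torque': array([-0.00475683, -0.00483668, -0.01682025]), 'opening': 0.09333842751809866}
```

View pics/scene0.png

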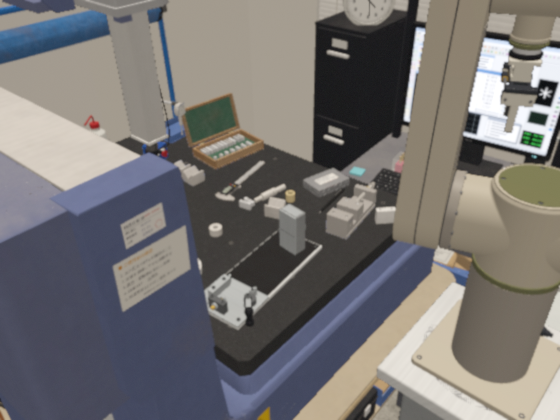

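View pics/top0.png

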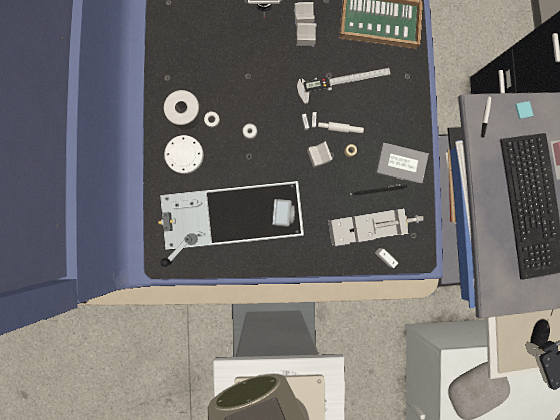

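View pics/wrist0.png

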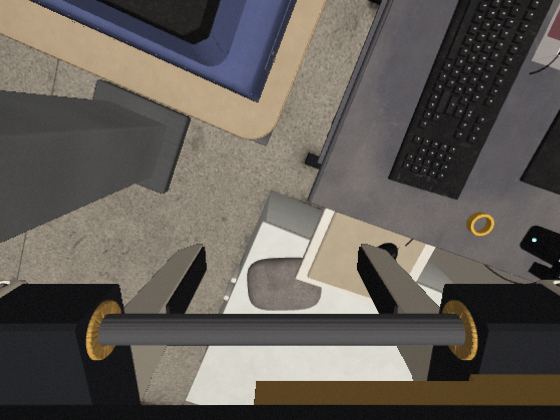

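The top view shows the fixture at about x 160-302, y 180-250. The nest is at the left end, the bracket stands near (284,212), and the knob is near (166,262).

```bash
cat > h.py <<'E'
import numpy as np, cv2
from scipy.spatial.transform import Rotation as Ro
def cam(c):
    R=Ro.from_rotvec(np.array(c["rvec"])).as_matrix(); return R,np.array(c["tvec"])
def ray(c,uv):
    K=np.array(c["K"]); d=np.array([(uv[0]-K[0,2])/K[0,0],(uv[1]-K[1,2])/K[1,1]])
    s=d.copy()
    for _ in range(30): s=d/(1+c["k1"]*(s@s))
    R,t=cam(c); return -R.T@t, R.T@np.array([s[0],s[1],1])
def at(c,uv,z):
    o,d=ray(c,uv); return o+d*(z-o[2])/d[2]
def proj(c,P):
    R,t=cam(c); p=R@np.array(P)+t; s=p[:2]/p[2]; s=s*(1+c["k1"]*(s@s)); K=np.array(c["K"])
    return np.array([K[0,0]*s[0]+K[0,2],K[1,1]*s[1]+K[1,2]])
def crop(c,u0,v0,u1,v1,k,name,marks=()):
    im=cv2.resize(c["frame"][v0:v1,u0:u1,::-1],None,fx=k,fy=k,interpolation=cv2.INTER_CUBIC)
    for m in marks:
        p=(int((m[0]-u0+.5)*k),int((m[1]-v0+.5)*k)); cv2.circle(im,p,3,(0,0,255),1)
    for u in range(u0-u0%20+20,u1,20): cv2.putText(im,str(u),((u-u0)*k,10),0,.35,(0,255,255),1); cv2.line(im,((u-u0)*k,12),((u-u0)*k,18),(0,255,255),1)
    for v in range(v0-v0%20+20,v1,20): cv2.putText(im,str(v),(0,(v-v0)*k),0,.35,(0,255,255),1); cv2.line(im,(25,(v-v0)*k),(30,(v-v0)*k),(0,255,255),1)
    cv2.imwrite("pics/"+name,im)
E
python3 - <<'E'
from plant import *
from h import *
import pickle
c=read_camera("top"); s=read_camera("scene")
pickle.dump((c,s),open("c0.pkl","wb"))
crop(c,150,170,310,275,5,"t1.png")
crop(s,190,180,340,335,4,"s1.png")
E
```

```text
(no output)
```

View pics/t1.png

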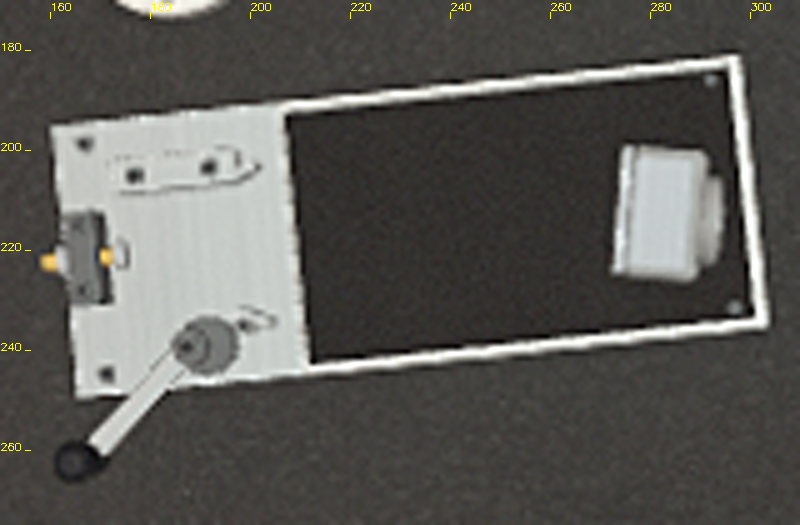

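View pics/s1.png

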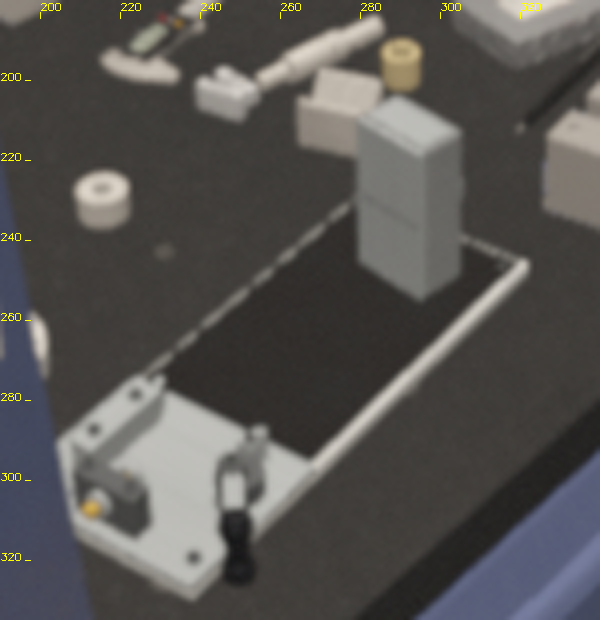

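```bash
cat > fit.py <<'E'
import pickle
from h import *
from scipy.optimize import least_squares
c,s=pickle.load(open("c0.pkl","rb"))
f=lambda p:(150+(p[0]+.5)/5-.5,170+(p[1]+.5)/5-.5)
cor={(.065,.155):(50,126),(-.065,.155):(77,398),(.065,-.175):(738,57),(-.065,-.175):(768,327)}
P=np.array([at(c,f(v),.012)[:2] for v in cor.values()]); L=np.array(list(cor))
print(P, np.linalg.norm(P[0]-P[1]),np.linalg.norm(P[2]-P[3]),np.linalg.norm(P[0]-P[2]),np.linalg.norm(P[1]-P[3]))
def T(x,l):
    C,S=np.cos(x[2]),np.sin(x[2]); return np.array([x[0]+C*l[...,0]-S*l[...,1],x[1]+S*l[...,0]+C*l[...,1]]).T
r=least_squares(lambda x:(T(x,L)-P).ravel(),[.5,0,0]); F=r.x
print("F",F,np.degrees(F[2]),(r.fun*1000).round(1))
np.save("F.npy",F)
B=[(622,145),(708,152),(697,281),(612,275)]
Q=np.array([at(c,f(b),.122)[:2] for b in B]);print("bracket top",Q,Q.mean(0))
for i in range(4): print(np.linalg.norm(Q[i]-Q[(i+1)%4]), np.degrees(np.arctan2(*(Q[(i+1)%4]-Q[i])[::-1])))
print("camera",ray(c,(0,0))[0])
kn=at(c,f((72,461)),.073);print("knob",kn, "model",T(F,np.array([-.046+.07*np.cos(np.radians(120)),.095+.07*np.sin(np.radians(120))])))
pv=T(F,np.array([-.046,.095])); print("pivot",pv, "lever ang",np.degrees(np.arctan2(kn[1]-pv[1],kn[0]-pv[0])-F[2]))
C,S=np.cos(F[2]),np.sin(F[2])
w=lambda x,y,z: np.r_[T(F,np.array([x,y])),z]
m=[proj(s,w(a,b,.012)) for a,b in cor]+[proj(s,w(0,.13,.042)),proj(s,w(.028,.066,.034)),proj(s,w(-.081,.1556,.073))]
crop(s,190,180,340,335,4,"s2.png",m+[proj(s,np.r_[q,.122]) for q in Q])
m=[proj(c,w(a,b,.012)) for a,b in cor]+[proj(c,w(0,y,.030)) for y in (.130,.116)]+[proj(c,w(-.081,.1556,.073)),proj(c,w(.028,.066,.034)),proj(c,w(.028,.125,.034)),proj(c,w(-.031,.066,.034)),proj(c,w(-.031,.074,.034))]
crop(c,150,170,250,270,8,"t2.png",m)
crop(c,255,190,310,240,12,"t3.png",[proj(c,np.r_[q,.122]) for q in Q])
E
python3 fit.py
```

```text
[[ 0.55026884  0.27623516]
 [ 0.42026291  0.26472318]
 [ 0.57748312 -0.05349105]
 [ 0.44810402 -0.0651974 ]] 0.13051462786298137 0.12990762482924034 0.33084738284734805 0.33109320759969907
F [0.49818996 0.11553215 0.08407488] 4.817135660239367 [-0.3 -0.8  0.1 -0.2  0.2  0.1  0.   0.9]
bracket top [[ 0.52908084  0.00503285]
 [ 0.52546629 -0.03163722]
 [ 0.47049995 -0.02585184]
 [ 0.47373563  0.01031685]] [ 0.49969568 -0.01053484]
0.03684778081320961 -95.62942778244377
0.055269964108954794 173.99156490102817
0.03631313283816181 84.88788528305722
0.0555968765445357 -5.453692666471878
camera [0.4689163  0.0236803  1.05119311]
knob [0.39491664 0.25332325 0.073     ] model [0.4044076 0.2638022]
pivot [0.44437474 0.2063337 ] lever ang 131.6490144830022
```

View images.

View pics/t2.png

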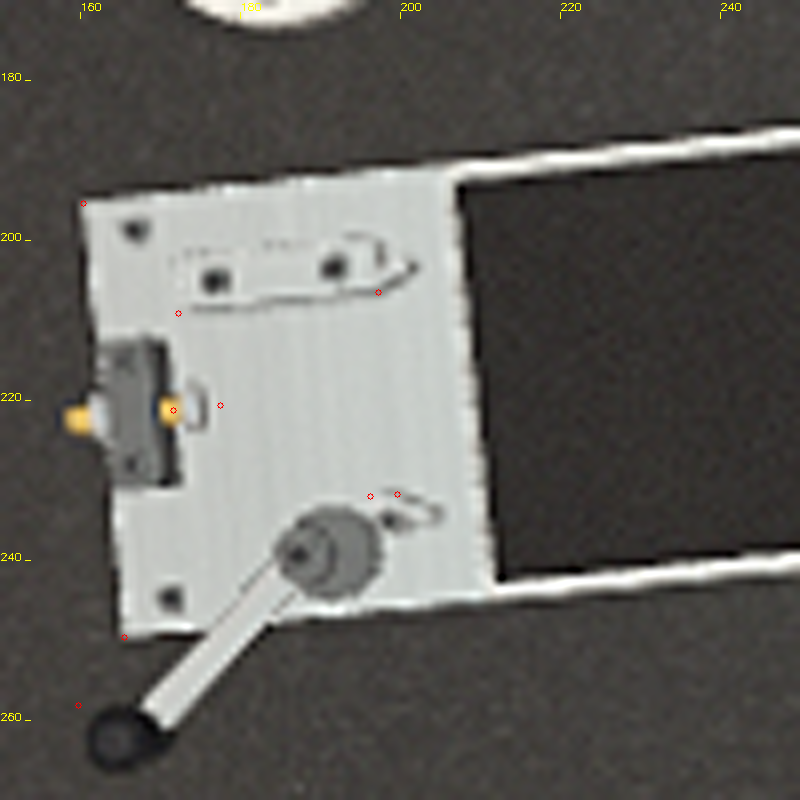

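View pics/t3.png

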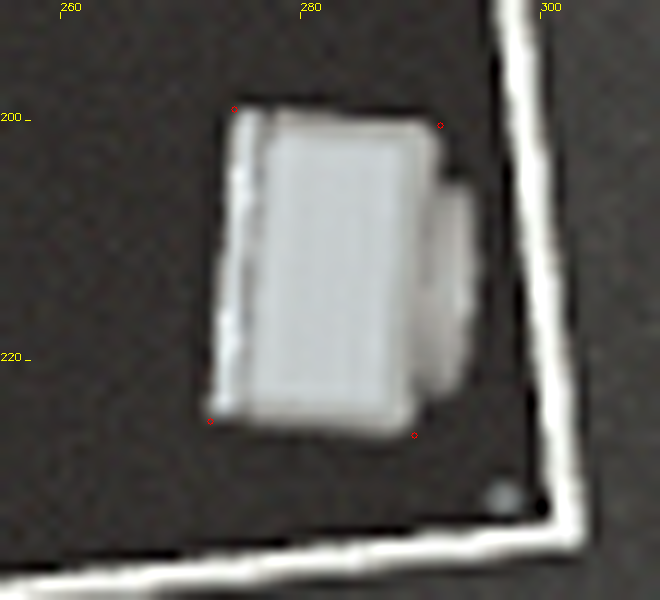

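View pics/s2.png

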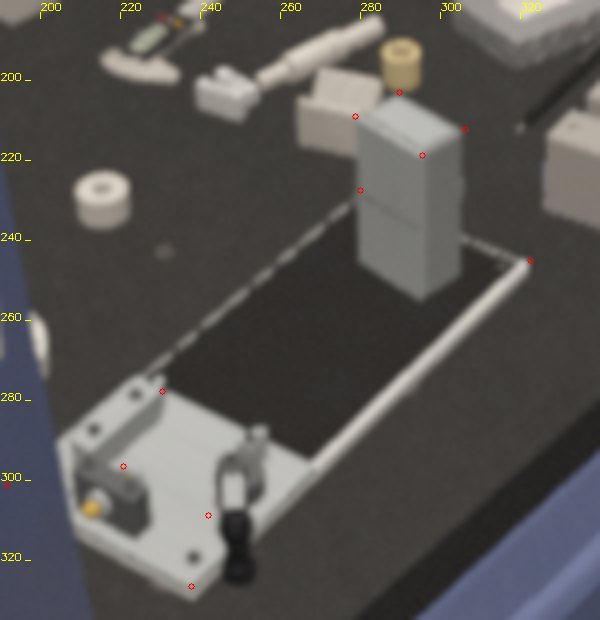

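```bash
cat > plan.py <<'E'
from plant import *
from h import *
F=np.load("F.npy")
def fw(x,y): # fixture mm->world
    C,S=np.cos(F[2]),np.sin(F[2]); x/=1000;y/=1000
    return np.array([F[0]+C*x-S*y,F[1]+S*x+C*y])
def wf(p):
    C,S=np.cos(F[2]),np.sin(F[2]); d=np.array(p[:2])-F[:2]; return 1000*np.array([C*d[0]+S*d[1],-S*d[0]+C*d[1]])
def toolR(yaw_deg,flip=0): # tool z down, tool y along world angle yaw
    a=np.radians(yaw_deg)+flip*np.pi; y=np.array([np.cos(a),np.sin(a),0]); z=np.array([0,0,-1.]); return np.column_stack([np.cross(y,z),y,z])
def st():
    s=read_state(); return s,np.array(s["tool_pos"]),Ro.from_rotvec(s["orientation"]).as_matrix()
def row(p,yaw,flip=0):
    s,p0,R0=st(); d=R0.T@(np.array(p)-p0)/.1; r=Ro.from_matrix(R0.T@toolR(yaw,flip)).as_rotvec()/np.pi
    return np.r_[d,r].round(3)
def show():
    s,p,R=st(); print("t",round(s["t"],2),"p",p.round(4),"fix",wf(p).round(1),"F",np.round(s["force"],1),"open",round(s["opening"],4),"q",np.round(s["q"],2)); print("tool x",R[:,0].round(3),"y",R[:,1].round(3))
E
python3 - <<'E'
from plan import *
show()
b=np.array([.4997,-.0105]); d=np.array([np.cos(np.radians(84.5)),np.sin(np.radians(84.5))])
print(wf(b))
p=b-d*(.018+.0075+.03); print(p)
for fl in (0,1):
  print(row(np.r_[p,.22],-5.5,fl)); print(np.linalg.norm(row(np.r_[p,.22],-5.5,fl)[:3])*100)
E
```

```text
t 0.25 p [ 0.2352 -0.5517  0.2181] fix [-318.1 -642.8] F [ 0.2 -0.4 -0.7] open 0.093 q [-1.25  0.13  1.49  0.    1.52 -0.09]
tool x [0.92  0.392 0.   ] y [ 0.392 -0.92  -0.001]
[  -9.07895688 -125.71378595]
[ 0.49438056 -0.06574449]
[ 4.29  -3.455 -0.015 -0.    -0.    -0.341]
550.8298285314621
[ 4.29  -3.455 -0.015 -0.     0.     0.659]
550.8298285314621
```

Call:
move_arm(
  series=[
    [0.12,-0.1,-0.02,0,0,-0.04,-1],
    [0.25,-0.2,-0.04,0,0,-0.08,-1],
    [0.38,-0.3,-0.05,0,0,-0.12,-1],
    [0.5,-0.4,-0.05,0,0,-0.165,-1],
    [0.62,-0.5,-0.05,0,0,-0.21,-1],
    [0.75,-0.6,-0.05,0,0,-0.255,-1],
    [0.88,-0.7,-0.05,0,0,-0.3,-1],
    [1,-0.8,-0.05,0,0,-0.341,-1],
  ],
  squeeze=10,
)

```text
t: 1.05
tool_pos: [0.2961, -0.4385, 0.2235]
orientation: [-2.32, -2.118, -0.0]
force: [-0.2, -0.1, 0.0]
opening: 0.0335
```

```bash
python3 - <<'E'
from plan import *
show(); print(row([.4944,-.0657,.22],-5.5))
E
```

```text
t 1.05 p [ 0.2961 -0.4385  0.2235] fix [-247.9 -535.1] F [-0.2 -0.1  0. ] open 0.0335 q [-1.07 -0.06  1.68  0.    1.53 -0.98]
tool x [0.091 0.996 0.   ] y [ 0.996 -0.091 -0.   ]
[ 3.892e+00  1.636e+00  3.600e-02 -0.000e+00 -0.000e+00  2.000e-03]
```

Call:
move_arm(
  series=[
    [0.2,0.09,0,0,0,0,-1],
    [0.4,0.17,0,0,0,0,-1],
    [0.6,0.25,0,0,0,0,-1],
    [0.8,0.33,0,0,0,0,-1],
    [1,0.42,0,0,0,0,-1],
  ],
)

```text
t: 1.55
tool_pos: [0.3475, -0.3429, 0.2236]
orientation: [-2.326, -2.111, -0.0]
force: [0.0, 0.9, 0.1]
opening: 0.0008
```

Call:
move_arm(
  series=[
    [0.2,0.09,0,0,0,0,-1],
    [0.4,0.17,0,0,0,0,-1],
    [0.6,0.25,0,0,0,0,-1],
    [0.8,0.33,0,0,0,0,-1],
    [1,0.42,0,0,0,0,-1],
  ],
)

```text
t: 2.05
tool_pos: [0.399, -0.2474, 0.2236]
orientation: [2.326, 2.111, -0.0]
force: [0.1, -0.0, 0.6]
opening: 0.0006
```

Call:
move_arm(
  series=[
    [0.2,0.09,0,0,0,0,-1],
    [0.4,0.17,0,0,0,0,-1],
    [0.6,0.25,0,0,0,0,-1],
    [0.8,0.33,0,0,0,0,-1],
    [1,0.42,0,0,0,0,-1],
    [1,0.42,0,0,0,0,-1],
  ],
)

```text
t: 2.65
tool_pos: [0.451, -0.1509, 0.2236]
orientation: [-2.323, -2.114, -0.001]
force: [-0.3, -0.2, 0.0]
opening: 0.0008
```

```bash
python3 - <<'E'
from plan import *
show(); print(row([.4944,-.0657,.108],-5.5))
E
```

```text
t 2.65 p [ 0.451  -0.1509  0.2236] fix [ -69.4 -261.5] F [-0.3 -0.2  0. ] open 0.0008 q [-0.43 -0.21  1.81  0.    1.54 -0.34]
tool x [0.094 0.996 0.001] y [ 0.996 -0.094  0.   ]
[ 8.880e-01  3.510e-01  1.157e+00  0.000e+00 -0.000e+00  1.000e-03]
```

Call:
move_arm(
  series=[
    [0.2,0.09,0,0,0,0,-1],
    [0.4,0.18,0,0,0,0,-1],
    [0.6,0.27,0.1,0,0,0,-1],
    [0.7,0.35,0.3,0,0,0,-1],
    [0.75,0.35,0.5,0,0,0,-1],
    [0.75,0.35,0.7,0,0,0,-1],
    [0.75,0.35,0.9,0,0,0,-1],
    [0.75,0.35,1,0,0,0,-1],
  ],
)

```text
t: 3.45
tool_pos: [0.491, -0.0818, 0.1216]
orientation: [-2.325, -2.11, 0.003]
force: [0.7, -0.3, 0.1]
opening: 0.0006
```

Call:
move_arm(
  series=[
    [0,0,0.15,0,0,0,-1],
    [0.05,0,0.15,0,0,0,-1],
    [0.05,0,0.15,0,0,0,-1],
  ],
)

```text
t: 3.75
tool_pos: [0.4928, -0.0762, 0.1088]
orientation: [-2.326, -2.111, -0.0]
force: [0.1, 0.1, 0.5]
opening: 0.0006
```

```bash
python3 - <<'E'
from plan import *
show(); print(row([.4944,-.0657,.108],-5.5))
c=read_camera("top"); crop(c,230,160,330,260,6,"t4.png"); s=read_camera("scene"); crop(s,240,160,340,320,4,"s4.png")
E
```

```text
t 3.75 p [ 0.4928 -0.0762  0.1088] fix [ -21.5 -190.6] F [0.1 0.1 0.5] open 0.0006 q [-0.26 -0.06  1.89  0.    1.31 -0.16]
tool x [0.097 0.995 0.   ] y [ 0.995 -0.097 -0.   ]
[ 0.106  0.006  0.008 -0.    -0.    -0.   ]
```

View pics/t4.png

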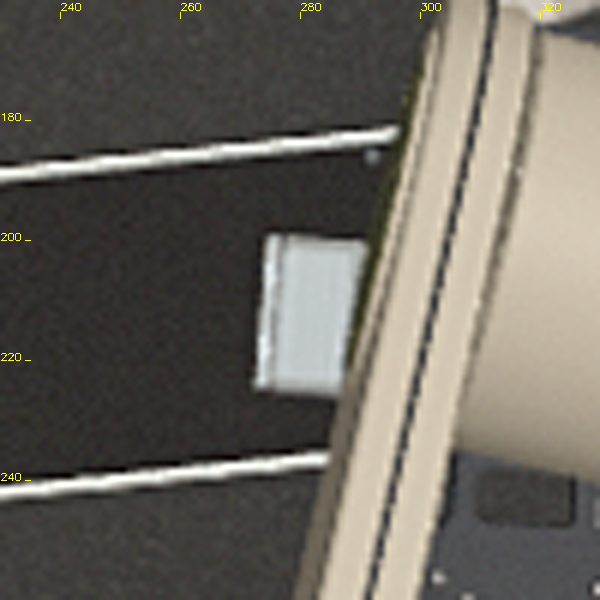

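View pics/s4.png

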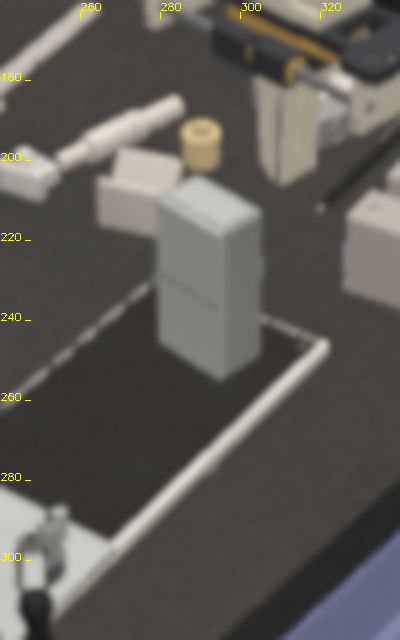

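The bracket is undisturbed and the closed fingers sit behind its back. I'll approach and make contact slowly.

Call:
move_arm(
  series=[
    [0.1,0,0,0,0,0,-1],
    [0.2,0,0,0,0,0,-1],
    [0.28,0,0,0,0,0,-1],
    [0.32,0,0,0,0,0,-1],
    [0.35,0,0,0,0,0,-1],
    [0.37,0,0,0,0,0,-1],
    [0.39,0,0,0,0,0,-1],
  ],
)

```text
t: 4.55
tool_pos: [0.4966, -0.0376, 0.1086]
orientation: [-2.326, -2.111, 0.0]
force: [0.5, 0.1, 0.2]
opening: 0.0001
```

Call:
move_arm(
  series=[
    [0.02,0,0,0,0,0,-1],
    [0.04,0,0,0,0,0,-1],
    [0.06,0,0,0,0,0,-1],
    [0.08,0,0,0,0,0,-1],
    [0.1,0,0,0,0,0,-1],
    [0.12,0,0,0,0,0,-1],
  ],
)

```text
t: 5.15
tool_pos: [0.4978, -0.0256, 0.1087]
orientation: [2.326, 2.111, 0.0]
force: [1.0, -0.1, 1.0]
opening: 0.0003
```

```bash
python3 - <<'E'
from plan import *
show()
s=read_camera("scene"); crop(s,240,160,340,320,4,"s5.png")
E
```

```text
t 5.15 p [ 0.4978 -0.0256  0.1087] fix [ -12.3 -140.6] F [ 1.  -0.1  1. ] open 0.0003 q [-0.15 -0.06  1.89  0.    1.31 -0.06]
tool x [0.097 0.995 0.   ] y [ 0.995 -0.097  0.   ]
```

View pics/s5.png

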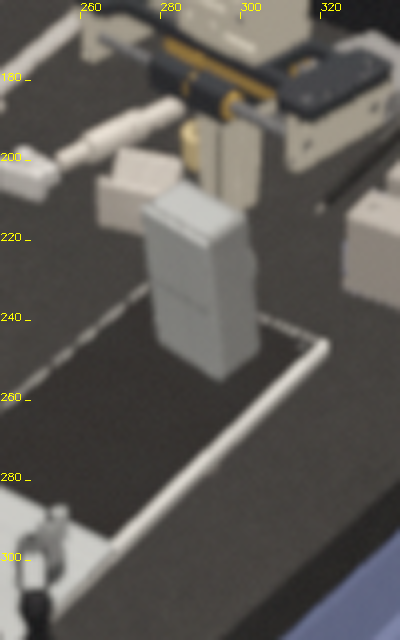

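The bracket is tilting about its heel edge, which stays put near (296,254). I'll continue past the balance point.

Call:
move_arm(
  series=[
    [0.03,0,0,0,0,0,-1],
    [0.06,0,0,0,0,0,-1],
    [0.09,0,0,0,0,0,-1],
    [0.12,0,0,0,0,0,-1],
    [0.15,0,0,0,0,0,-1],
    [0.18,0,0,0,0,0,-1],
    [0.21,0,0,0,0,0,-1],
    [0.24,0,0,0,0,0,-1],
  ],
)

```text
t: 6.0
tool_pos: [0.5, -0.0015, 0.1086]
orientation: [-2.326, -2.111, 0.0]
force: [0.4, 0.2, -0.4]
opening: 0.0004
```

Call:
move_arm(
  series=[
    [0.03,0,0,0,0,0,-1],
    [0.05,0,0,0,0,0,-1],
    [0.05,0,0,0,0,0,-1],
    [0.05,0,0,0,0,0,-1],
    [0.05,0,0,0,0,0,-1],
  ],
)

```text
t: 6.5
tool_pos: [0.5005, 0.003, 0.1086]
orientation: [2.326, 2.111, -0.0]
force: [-0.3, -0.2, -0.3]
opening: 0.0005
```

```bash
python3 - <<'E'
from plan import *
show()
s=read_camera("scene"); crop(s,200,160,340,330,4,"s6.png")
c=read_camera("top"); crop(c,150,160,310,280,5,"t6.png")
E
```

```text
t 6.5 p [0.5005 0.003  0.1086] fix [  -7.1 -112.3] F [-0.3 -0.2 -0.3] open 0.0005 q [-0.1  -0.06  1.89 -0.    1.31  0.  ]
tool x [ 0.097  0.995 -0.   ] y [ 0.995 -0.097  0.   ]
```

View pics/s6.png

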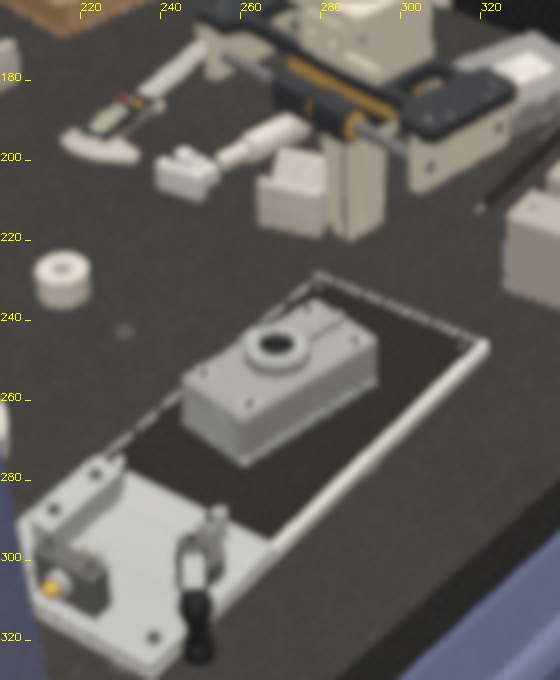

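View pics/t6.png

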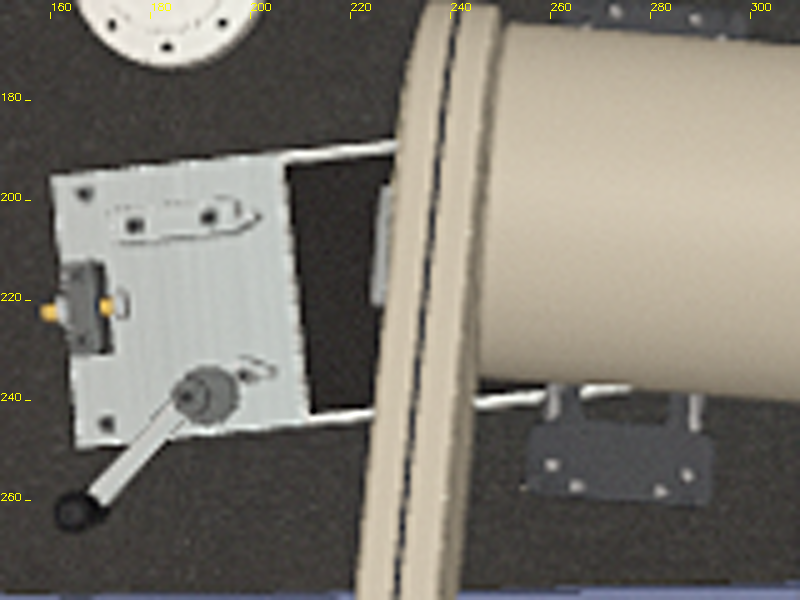

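```bash
python3 - <<'E'
from plan import *
s=read_camera("scene")
f=lambda p:(200+(p[0]+.5)/4-.5,160+(p[1]+.5)/4-.5)
L=[(183,378),(240,424),(377,345),(315,298)]
W=[at(s,f(p),.048) for p in L]
for i in range(4): print(W[i].round(4),wf(W[i]).round(1),np.linalg.norm(W[i]-W[(i+1)%4]).round(4),np.degrees(np.arctan2(*(W[(i+1)%4]-W[i])[1::-1])).round(1))
print("bottom nose -x corner",wf(at(s,f((244,467)),.012)), "bottom heel -x", wf(at(s,f((377,385)),.012)))
# predicted
b=np.array([.4997,-.0105]); d=np.array([np.cos(np.radians(84.5)),np.sin(np.radians(84.5))])
print("pred centre",wf(b+d*.073))
print("mean",wf(np.mean(W,0)))
# reproject predicted box
ctr=b+d*.073; e=np.array([d[1],-d[0]])
print([ (4*(proj(s,np.r_[ctr+sx*.028*e+sy*.055*d,.048])-[200,160])).round(0) for sx,sy in((1,1),(-1,1),(-1,-1),(1,-1))])
show()
E
```

```text
[0.5381 0.1144 0.048 ] [39.6 -4.4] 0.054 170.2
[0.4848 0.1236 0.048 ] [-12.7   9.2] 0.1057 -97.8
[0.4705 0.0189 0.048 ] [-35.7 -94. ] 0.0595 -11.2
[0.5289 0.0074 0.048 ] [  21.5 -110.4] 0.1075 85.1
bottom nose -x corner [-10.96838209   5.36357222] bottom heel -x [-32.00526359 -99.32785085]
pred centre [  3.99508479 -53.89408507]
mean [  3.17819399 -49.91137237]
[array([180., 375.]), array([244., 419.]), array([381., 334.]), array([316., 294.])]
t 6.65 p [0.5005 0.003  0.1086] fix [  -7.2 -112.3] F [ 0.2 -0.5 -0.3] open 0.0007 q [-0.1  -0.06  1.89 -0.    1.31  0.  ]
tool x [ 0.097  0.995 -0.   ] y [ 0.995 -0.097 -0.   ]
```

```bash
python3 - <<'E'
from plan import *
p=fw(-2.1,-81.5); print(p); print(row(np.r_[p,.1086],-6),row(np.r_[p,.020],-6))
E
```

```text
[0.50294141 0.03414368]
[ 0.312 -0.006  0.    -0.     0.     0.002] [ 0.312 -0.006  0.886 -0.     0.     0.002]
```

Call:
move_arm(
  series=[
    [0.08,0,0,0,0,0,1],
    [0.16,0,0,0,0,0,1],
    [0.24,0,0,0,0,0,1],
    [0.31,0,0,0,0,0,1],
    [0.31,0,0,0,0,0,1],
    [0.31,0,0,0,0,0,1],
    [0.31,0,0,0,0,0,1],
    [0.31,0,0,0,0,0,1],
  ],
)

```text
t: 7.45
tool_pos: [0.5035, 0.0338, 0.1086]
orientation: [-2.327, -2.111, 0.0]
force: [-0.2, -0.3, -0.7]
opening: 0.0597
```

```bash
python3 - <<'E'
from plan import *
show()
c=read_camera("wrist"); crop(c,0,0,560,420,1,"w7.png")
ctr=fw(3.5,-52); d=np.array([np.cos(np.radians(83.9)),np.sin(np.radians(83.9))]);e=np.array([d[1],-d[0]])
m=[proj(c,np.r_[ctr+sx*.028*e+sy*.055*d,.048]) for sx,sy in((1,1),(-1,1),(-1,-1),(1,-1))]
print(np.round(m)); crop(c,0,0,560,420,1,"w7.png",m)
E
```

```text
t 7.45 p [0.5035 0.0338 0.1086] fix [ -1.6 -81.9] F [-0.2 -0.3 -0.7] open 0.0597 q [-0.03 -0.05  1.88 -0.    1.31  0.06]
tool x [ 0.097  0.995 -0.   ] y [ 0.995 -0.097 -0.   ]
[[322. 112.]
 [244. 112.]
 [248. 251.]
 [315. 252.]]
```

View pics/w7.png

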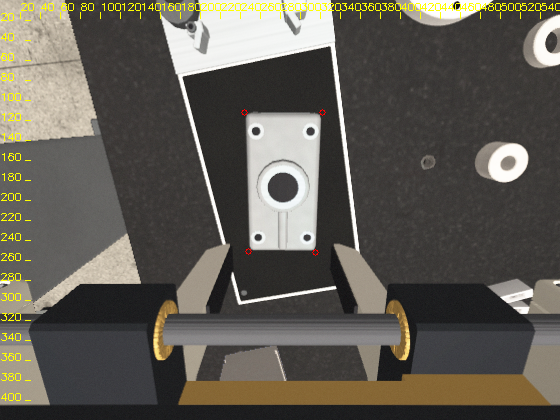

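The wrist view shows the bracket lying square to the jaws. Its corners are at about (247,112), (321,112), (317,250) and (248,250), matching the predicted marks. Next I open fully and descend.

Call:
move_arm(
  series=[
    [0,0,0,0,0,0,1],
    [0,0,0,0,0,0,1],
    [0,0,0.15,0,0,0,1],
    [0,0,0.3,0,0,0,1],
    [0,0,0.5,0,0,0,1],
    [0,0,0.65,0,0,0,1],
    [0,0,0.8,0,0,0,1],
    [0,0,0.88,0,0,0,1],
  ],
)

```text
t: 8.3
tool_pos: [0.5014, 0.034, 0.0175]
orientation: [-2.324, -2.109, 0.005]
force: [-0.8, -0.3, -0.1]
opening: 0.0929
```

Call:
move_arm(
  series=[
    [0,0,0,0,0,0,0.2],
    [0,0,0,0,0,0,0],
    [0,0,0,0,0,0,0],
    [0,0,0,0,0,0,0],
    [0,0,0,0,0,0,0],
    [0,0,0,0,0,0,0],
    [0,0,0,0,0,0,0],
    [0,0,0,0,0,0,0],
  ],
  squeeze=10,
)

```text
t: 9.1
tool_pos: [0.5041, 0.034, 0.0213]
orientation: [2.326, 2.111, 0.001]
force: [-1.2, -0.2, 5.7]
opening: 0.0562
```

```bash
python3 - <<'E'
from plan import *
show()
p=fw(0,-40); print(row(np.r_[p,.0204],4.8))
E
```

```text
t 9.1 p [0.5041 0.034  0.0213] fix [ -1.  -81.8] F [-1.2 -0.2  5.7] open 0.0562 q [-0.03  0.07  1.93  0.    1.14  0.06]
tool x [0.097 0.995 0.   ] y [ 0.995 -0.097  0.001]
[ 0.413 -0.065  0.009  0.     0.    -0.057]
```

Call:
move_arm(
  series=[
    [0.05,0,0,0,0,-0.01,0],
    [0.1,-0.01,0,0,0,-0.02,0],
    [0.15,-0.02,0,0,0,-0.03,0],
    [0.21,-0.03,0,0,0,-0.04,0],
    [0.27,-0.04,0,0,0,-0.05,0],
    [0.33,-0.06,0,0,0,-0.057,0],
    [0.41,-0.08,0,0,0,-0.057,0],
    [0.41,-0.08,0,0,0,-0.057,0],
  ],
)

```text
t: 9.9
tool_pos: [0.5, 0.0764, 0.0212]
orientation: [2.125, 2.312, 0.001]
force: [0.3, -1.2, 6.4]
opening: 0.0561
```

```bash
python3 - <<'E'
from plan import *
show()
p=fw(-1.5,-30); print(row(np.r_[p,.0213],4.8))
c=read_camera("wrist")
m=[proj(c,np.r_[fw(28,66),.034]),proj(c,np.r_[fw(-31,66),.034]),proj(c,np.r_[fw(28,125),.034]),proj(c,np.r_[fw(65,45),.012]),proj(c,np.r_[fw(-65,45),.012])]
print(np.round(m)); crop(c,140,0,420,210,2,"w8.png",m)
c=read_camera("top");crop(c,150,160,310,280,5,"t8.png")
E
```

```text
t 9.9 p [0.5    0.0764 0.0212] fix [ -1.4 -39.2] F [ 0.3 -1.2  6.4] open 0.0561 q [ 0.05  0.07  1.93  0.    1.14 -0.03]
tool x [-0.084  0.996  0.   ] y [0.996 0.084 0.001]
[ 0.092 -0.001 -0.001  0.    -0.     0.   ]
[[347.  65.]
 [220.  65.]
 [356. -95.]
 [402. 113.]
 [169. 113.]]
```

View pics/w8.png

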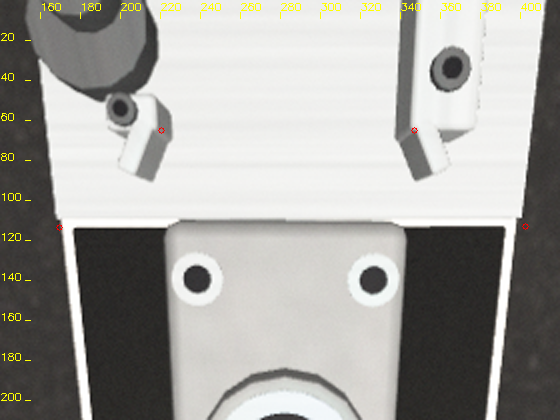

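View pics/t8.png

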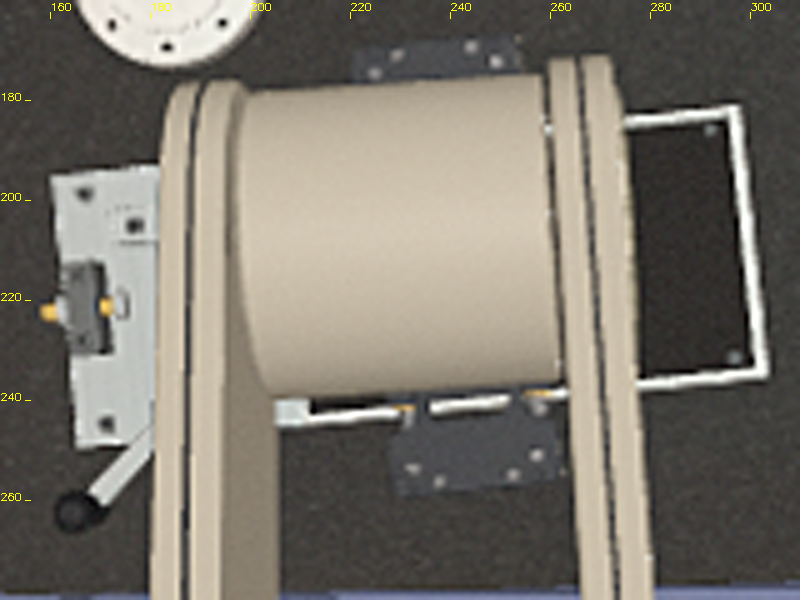

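The bracket is square and centred on the nest mouth. The nose is at the mat/steel edge (about y = 45 mm), with the rail's inner edge at column 346 and the guide's at about 218. I'll slide on, checking the force.

Call:
move_arm(
  series=[
    [0.04,0,0,0,0,0,0],
    [0.08,0,0,0,0,0,0],
    [0.12,0,0,0,0,0,0],
    [0.16,0,0,0,0,0,0],
    [0.2,0,0,0,0,0,0],
  ],
)

```text
t: 10.5
tool_pos: [0.4986, 0.0952, 0.0212]
orientation: [2.125, 2.311, 0.0]
force: [0.8, -6.5, 6.2]
opening: 0.0555
```

Call:
move_arm(
  series=[
    [0.04,0,0,0,0,0,0],
    [0.08,0,0,0,0,0,0],
    [0.12,0,0,0,0,0,0],
    [0.15,0,0,0,0,0,0],
  ],
)

```text
t: 10.9
tool_pos: [0.4973, 0.1102, 0.0212]
orientation: [2.125, 2.311, 0.0]
force: [0.6, -7.0, 6.7]
opening: 0.0557
```

```bash
python3 - <<'E'
from plan import *
show()
c=read_camera("wrist"); crop(c,140,0,420,210,2,"w9.png")
E
```

```text
t 10.9 p [0.4973 0.1102 0.0212] fix [-1.4 -5.3] F [ 0.6 -7.   6.7] open 0.0557 q [ 0.12  0.08  1.92 -0.    1.14  0.04]
tool x [-0.084  0.996 -0.001] y [0.996 0.084 0.001]
```

View pics/w9.png

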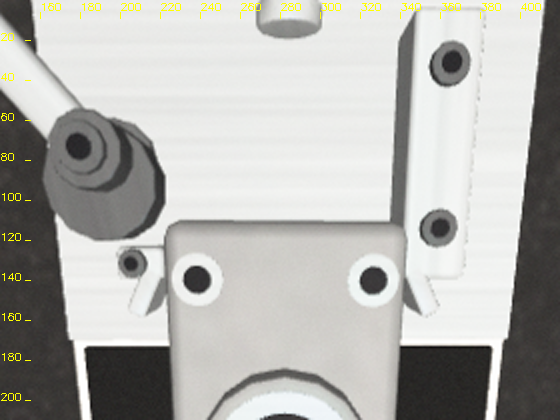

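The nose has entered between guide and rail, and the screw head is ahead at (285,15). Sliding force is about 7 N.

Call:
move_arm(
  series=[
    [0.04,0,0,0,0,0,0],
    [0.08,0,0,0,0,0,0],
    [0.12,0,0,0,0,0,0],
    [0.16,0,0,0,0,0,0],
    [0.2,0,0,0,0,0,0],
    [0.24,0,0,0,0,0,0],
  ],
)

```text
t: 11.55
tool_pos: [0.4953, 0.134, 0.0212]
orientation: [2.125, 2.311, 0.0]
force: [0.7, -6.4, 7.0]
opening: 0.0559
```

```bash
python3 - <<'E'
from plan import *
show()
c=read_camera("wrist"); crop(c,140,0,420,210,2,"w10.png")
E
```

```text
t 11.55 p [0.4953 0.134  0.0212] fix [-1.3 18.7] F [ 0.7 -6.4  7. ] open 0.0559 q [ 0.17  0.09  1.91 -0.    1.14  0.08]
tool x [-0.084  0.996 -0.001] y [0.996 0.084 0.001]
```

View pics/w10.png

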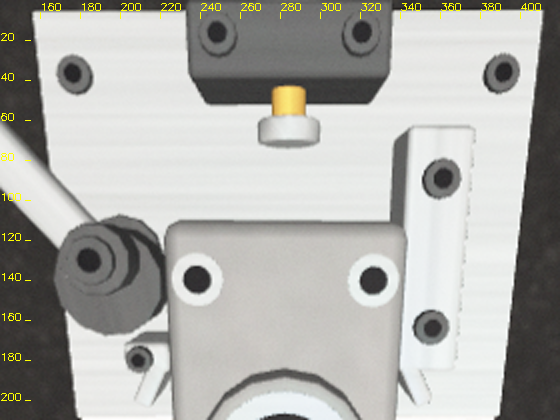

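Call:
move_arm(
  series=[
    [0.03,0,0,0,0,0,0],
    [0.06,0,0,0,0,0,0],
    [0.09,0,0,0,0,0,0],
    [0.11,0,0,0,0,0,0],
    [0.12,0,0,0,0,0,0],
    [0.13,0,0,0,0,0,0],
  ],
  squeeze=20,
)

```text
t: 12.2
tool_pos: [0.4942, 0.1469, 0.0213]
orientation: [2.125, 2.311, 0.0]
force: [-0.0, -6.8, 6.9]
opening: 0.0559
```

Call:
move_arm(
  series=[
    [0.005,0,0,0,0,0,0],
    [0.01,0,0,0,0,0,0],
  ],
)

```text
t: 12.4
tool_pos: [0.4941, 0.1479, 0.0212]
orientation: [2.126, 2.311, 0.0]
force: [0.5, -7.2, 6.8]
opening: 0.0559
```

```bash
python3 - <<'E'
from plan import *
show()
c=read_camera("wrist"); crop(c,140,0,420,210,2,"w11.png")
E
```

```text
t 12.4 p [0.4941 0.1479 0.0212] fix [-1.3 32.6] F [ 0.5 -7.2  6.8] open 0.0559 q [ 0.19  0.1   1.9  -0.    1.14  0.11]
tool x [-0.084  0.997 -0.001] y [0.997 0.084 0.001]
```

View pics/w11.png

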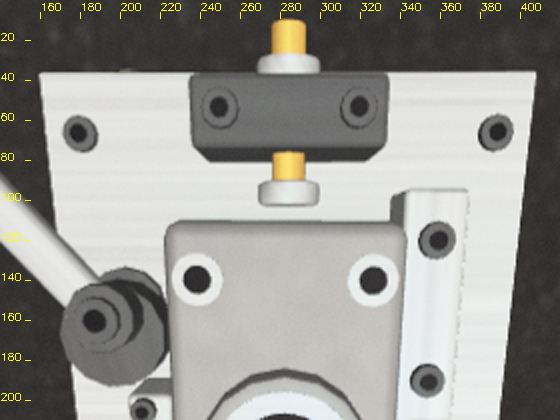

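Call:
move_arm(
  series=[
    [0.01,0,0,0,0,0,0],
    [0.02,0,0,0,0,0,0],
    [0.03,0,0,0,0,0,0],
    [0.036,0,0,0,0,0,0],
    [0.04,0,0,0,0,0,0],
  ],
)

```text
t: 12.95
tool_pos: [0.4938, 0.1516, 0.0212]
orientation: [2.125, 2.311, -0.001]
force: [0.6, -9.5, 7.8]
opening: 0.0558
```

Call:
move_arm(
  series=[
    [0.005,0,0,0,0,0,0],
    [0.01,0,0,0,0,0,0],
  ],
)

```text
t: 13.15
tool_pos: [0.4938, 0.1517, 0.0212]
orientation: [2.125, 2.31, -0.002]
force: [0.2, -14.0, 7.5]
opening: 0.0559
```

Call:
move_arm(
  series=[
    [0.005,0,0,0,0,0,0],
    [0.01,0,0,0,0,0,0],
  ],
)

```text
t: 13.35
tool_pos: [0.4938, 0.1518, 0.0212]
orientation: [2.124, 2.309, -0.004]
force: [1.4, -17.5, 8.8]
opening: 0.0558
```

```bash
python3 - <<'E'
from plan import *
show()
c=read_camera("wrist"); crop(c,140,0,420,210,2,"w12.png")
E
```

```text
t 13.35 p [0.4938 0.1518 0.0212] fix [-1.3 36.6] F [  1.4 -17.5   8.8] open 0.0558 q [ 0.2   0.1   1.9  -0.    1.14  0.12]
tool x [-0.083  0.997 -0.004] y [0.997 0.083 0.001]
```

View pics/w12.png

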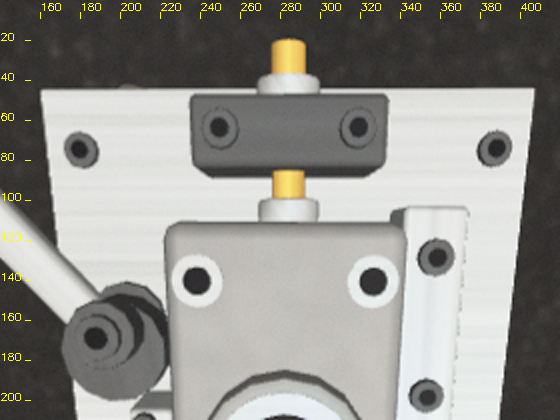

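Call:
move_arm(
  series=[
    [0.007,0,0,0,0,0,0],
    [0.007,0,0,0,0,0,0],
    [0.007,0,0,0,0,0,0],
    [0.007,0,0,0,0,0,0],
  ],
)

```text
t: 13.8
tool_pos: [0.4938, 0.152, 0.0212]
orientation: [2.124, 2.309, -0.005]
force: [0.8, -18.2, 9.0]
opening: 0.0562
```

Call:
move_arm(
  series=[
    [0.007,0,0,0,0,0,0],
    [0.007,0,0,0,0,0,0],
    [0.007,0,0,0,0,0,0],
  ],
)

```text
t: 14.1
tool_pos: [0.4938, 0.1522, 0.0212]
orientation: [2.124, 2.308, -0.006]
force: [1.9, -21.9, 9.5]
opening: 0.0559
```

Call:
move_arm(
  series=[
    [0,0,0,0,0,0,0.7],
    [0,0,0,0,0,0,0.7],
    [0,0,0,0,0,0,0.7],
    [0,0,0,0,0,0,0.7],
    [0,0,0,0,0,0,0.7],
  ],
)

```text
t: 14.6
tool_pos: [0.4926, 0.156, 0.0204]
orientation: [-2.127, -2.311, 0.0]
force: [-0.0, 0.0, -0.2]
opening: 0.0788
```

```bash
python3 - <<'E'
from plan import *
show()
c=read_camera("wrist"); crop(c,140,0,420,210,2,"w13.png")
E
```

```text
t 14.6 p [0.4926 0.156  0.0204] fix [-2.2 40.8] F [-0.   0.  -0.2] open 0.0788 q [0.21 0.1  1.9  0.   1.14 0.12]
tool x [-0.083  0.997  0.   ] y [ 0.997  0.083 -0.   ]
```

View pics/w13.png

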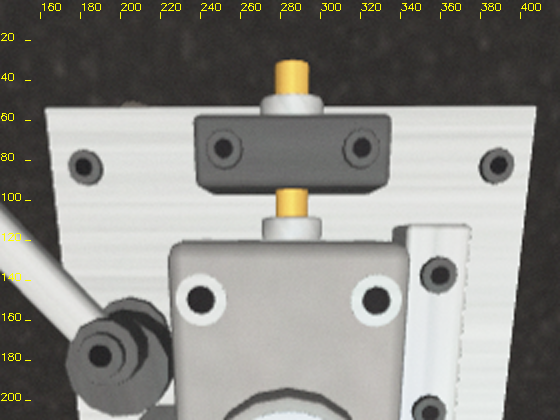

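```bash
python3 - <<'E'
from plan import *
import pickle
c,s=pickle.load(open("c0.pkl","rb"))
for v in (200,240,265): print(at(c,(145,v),0), at(c,(80,v),0.0),at(c,(80,v),0.35))
k=np.array([.3943,.254]); print(wf(k), wf([.3943,.254])-np.array([-46,95]))
p=fw(-95,172);print(p,row(np.r_[p,.17],4.8))
E
python3 - <<'E'
import cv2
im=cv2.imread('pics/scene0.png'); cv2.imwrite('pics/s0b.png',cv2.resize(im[220:420,120:400],None,fx=2.8,fy=2.8))
im=cv2.imread('pics/top0.png'); cv2.imwrite('pics/t0b.png',cv2.resize(im[120:320,40:300],None,fx=3,fy=3))
E
```

```text
[0.53930196 0.31505241 0.        ] [0.54257225 0.47790347 0.        ] [0.51804814 0.32666759 0.35      ]
[0.44259254 0.31604227 0.        ] [0.44475799 0.47849233 0.        ] [0.45280162 0.32706039 0.35      ]
[0.38226521 0.31703012 0.        ] [0.38373386 0.47946126 0.        ] [0.41209578 0.32770671 0.35      ]
[-91.8950457 146.7030003] [-45.8950457  51.7030003]
[0.38908168 0.2789469 ] [ 1.312 -0.931 -1.495 -0.    -0.    -0.   ]
```

View pics/t0b.png

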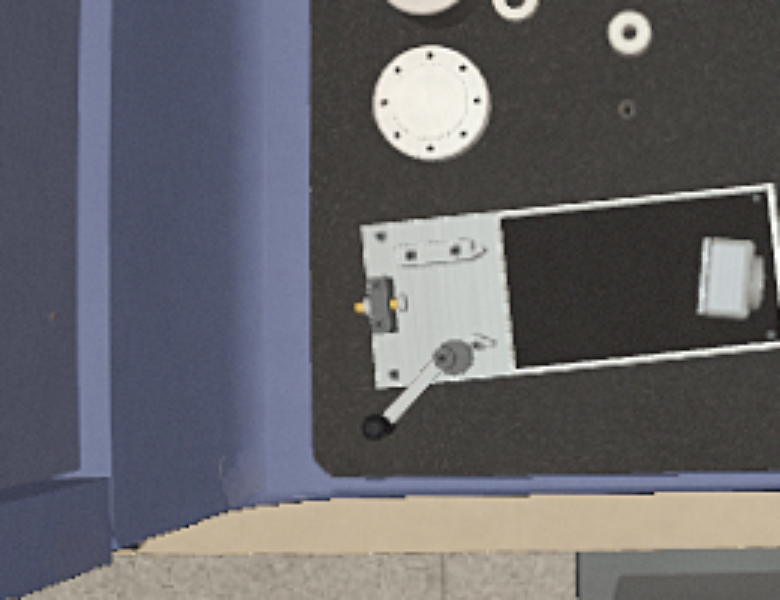

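View pics/s0b.png

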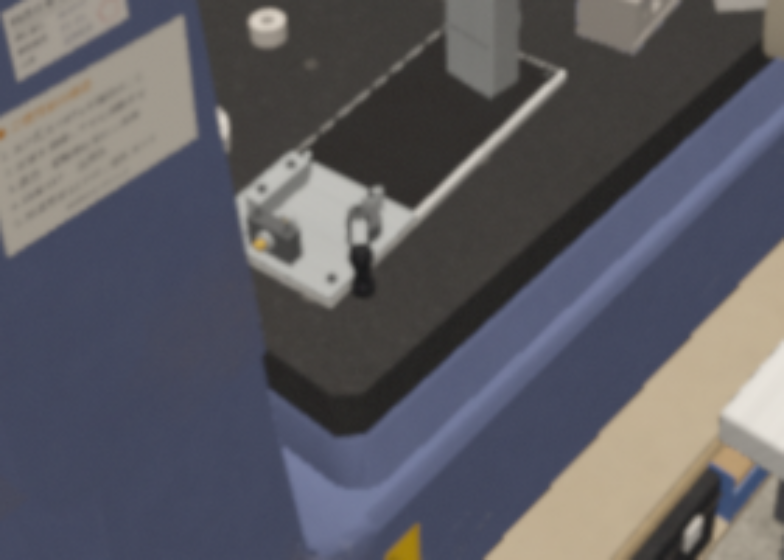

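The cabinet wall starts beyond the granite edge (granite edge y = 0.316, wall about 0.39), so there's room for the gripper at y of about 0.28. I'll lift off and go to the far side of the knob.

Call:
move_arm(
  series=[
    [0,0,-0.1,0,0,0,0.7],
    [0,0,-0.25,0,0,0,0.7],
    [0,0,-0.45,0,0,0,0.7],
    [0,0,-0.65,0,0,0,0.5],
    [0,0,-0.85,0,0,0,-1],
    [0,0,-1,0,0,0,-1],
  ],
  squeeze=10,
)

```text
t: 15.25
tool_pos: [0.494, 0.1559, 0.1237]
orientation: [2.127, 2.31, 0.004]
force: [-0.1, 0.1, 0.8]
opening: 0.0598
```

Call:
move_arm(
  series=[
    [0.1,-0.1,-0.2,0,0,0,-1],
    [0.25,-0.25,-0.4,0,0,0,-1],
    [0.4,-0.4,-0.5,0,0,0,-1],
    [0.55,-0.5,-0.5,0,0,0,-1],
    [0.7,-0.65,-0.5,0,0,0,-1],
    [0.85,-0.8,-0.5,0,0,0,-1],
    [0.95,-0.93,-0.5,0,0,0,-1],
    [1,-0.93,-0.5,0,0,0,-1],
  ],
)

```text
t: 16.05
tool_pos: [0.3909, 0.2484, 0.1712]
orientation: [2.127, 2.312, 0.001]
force: [0.8, 0.5, -0.7]
opening: 0.0008
```

Call:
move_arm(
  series=[
    [0.15,0,0,0,0,0,-1],
    [0.3,0,0,0,0,0,-1],
    [0.31,0,0,0,0,0,-1],
    [0.31,0,0,0,0,0,-1],
  ],
)

```text
t: 16.45
tool_pos: [0.3896, 0.2789, 0.1704]
orientation: [-2.127, -2.312, 0.001]
force: [-0.5, 0.8, -0.4]
opening: 0.0004
```

```bash
python3 - <<'E'
from plan import *
show()
p=fw(-95,172);print(row(np.r_[p,.045],4.8))
s=read_camera("scene"); crop(s,190,180,340,335,4,"s14.png")
c=read_camera("wrist"); crop(c,0,0,560,420,1,"w14.png")
E
```

```text
t 16.45 p [0.3896 0.2789 0.1704] fix [-94.5 171.9] F [-0.5  0.8 -0.4] open 0.0004 q [ 0.51 -0.17  1.88 -0.    1.44  0.43]
tool x [-0.083  0.997 -0.001] y [ 0.997  0.083 -0.001]
[ 1.000e-03 -4.000e-03  1.254e+00 -0.000e+00  0.000e+00 -0.000e+00]
```

View pics/s14.png

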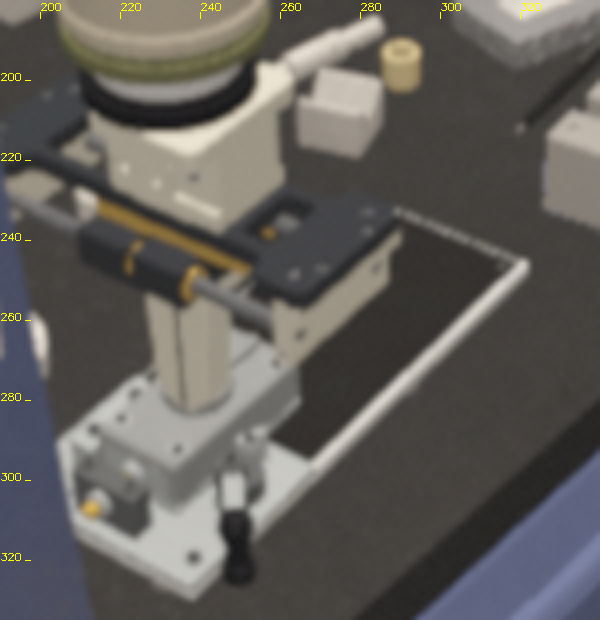

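View pics/w14.png

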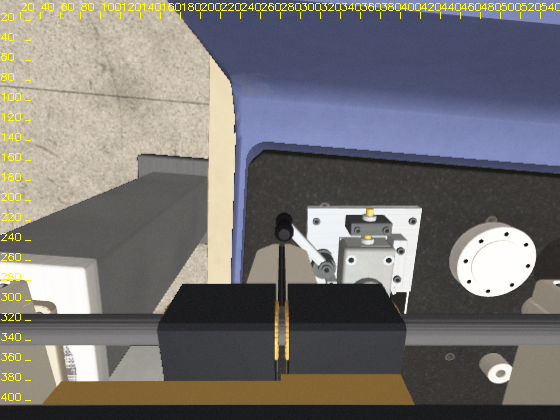

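```bash
python3 - <<'E'
from plan import *
s=read_camera("scene");c=read_camera("wrist")
_,p,R=st()
print("tcp scene",proj(s,p),"wrist",proj(c,p))
for n,k in (("k",[.3943,.254,.073]),("kbase",[.3943,.254,.03])): print(n,proj(s,k),proj(c,k))
print("wrist knob at", wf(at(c,(284,225),.073)),wf(at(c,(284,230),.06)))
crop(c,240,180,440,320,4,"w15.png",[proj(c,[.3943,.254,.073]),proj(c,p)])
E
```

```text
tcp scene [238.91979569 278.57990528] wrist [283.32413028 257.76495438]
k [248.58341168 307.91909725] [285.62344947 235.1404876 ]
kbase [249.61183106 323.09978494] [285.11211067 220.25085494]
wrist knob at [-93.42491191 156.91440745] [-93.33218498 146.91946144]
```

View pics/w15.png

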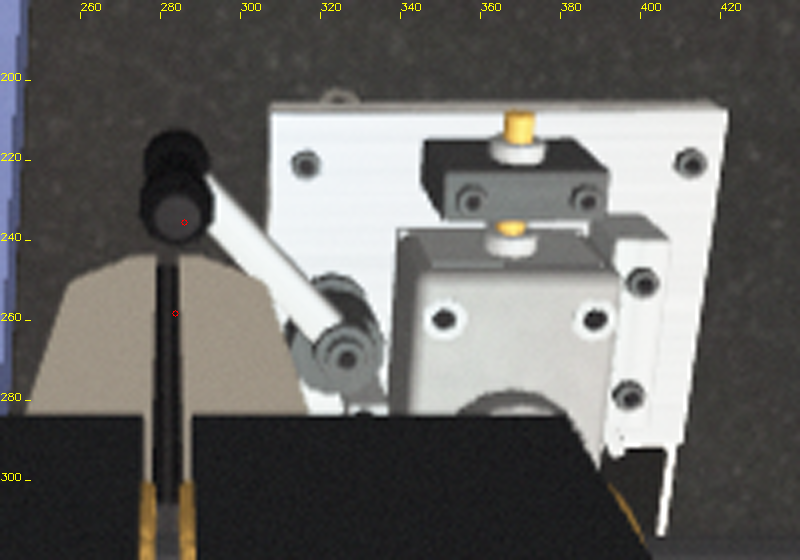

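The wrist view puts the knob top at (284,233), against a prediction of (285.6,235), so the pose is confirmed. Descending on its +y side.

Call:
move_arm(
  series=[
    [0.02,0,0.15,0,0,0,-1],
    [0.03,0,0.35,0,0,0,-1],
    [0.03,0,0.55,0,0,0,-1],
    [0.03,0,0.75,0,0,0,-1],
    [0.03,0,0.9,0,0,0,-1],
    [0.03,0,1,0,0,0,-1],
  ],
)

```text
t: 17.25
tool_pos: [0.3881, 0.2808, 0.0682]
orientation: [-2.128, -2.31, 0.004]
force: [-0.1, 0.6, -0.7]
opening: 0.0005
```

Call:
move_arm(
  series=[
    [0,0,0.1,0,0,0,-1],
    [0,0,0.2,0,0,0,-1],
    [0,0,0.25,0,0,0,-1],
    [0,0,0.25,0,0,0,-1],
  ],
)

```text
t: 17.65
tool_pos: [0.3888, 0.2814, 0.0449]
orientation: [-2.128, -2.311, 0.002]
force: [-0.6, -0.3, 0.3]
opening: 0.0005
```

```bash
python3 - <<'E'
from plan import *
show()
for q in (0.2,.4,.6,.8,1,1.1,1.2):
    a=np.radians(120)+q; print(q,(-46+70*np.cos(a)).round(1),(95+70*np.sin(a)).round(1))
E
```

```text
t 17.65 p [0.3888 0.2814 0.0449] fix [-95.1 174.4] F [-0.6 -0.3  0.3] open 0.0005 q [ 0.52 -0.03  1.99  0.    1.19  0.44]
tool x [-0.082  0.997 -0.   ] y [ 0.997  0.082 -0.001]
0.2 -92.3 147.5
0.4 -101.8 137.2
0.6 -109.1 125.3
0.8 -113.9 112.1
1 -115.9 98.3
1.1 -115.9 91.3
1.2 -115.2 84.3
```

Call:
move_arm(
  series=[
    [-0.04,0,0,0,0,0,-1],
    [-0.08,0,0,0,0,0,-1],
    [-0.1,0,0,0,0,0,-1],
    [-0.12,-0.02,0,0,0,0,-1],
    [-0.14,-0.03,0,0,0,0,-1],
    [-0.16,-0.045,0,0,0,0,-1],
    [-0.18,-0.06,0,0,0,0,-1],
    [-0.2,-0.07,0,0,0,0,-1],
  ],
)

```text
t: 18.45
tool_pos: [0.3827, 0.2625, 0.0461]
orientation: [-2.126, -2.309, -0.001]
force: [-8.2, 9.0, 4.8]
opening: 0.0006
```

Call:
move_arm(
  series=[
    [-0.02,-0.013,0,0,0,0,-1],
    [-0.04,-0.025,0,0,0,0,-1],
    [-0.06,-0.037,0,0,0,0,-1],
    [-0.08,-0.05,0,0,0,0,-1],
  ],
)

```text
t: 18.85
tool_pos: [0.3784, 0.2533, 0.0456]
orientation: [-2.126, -2.31, 0.0]
force: [-3.9, 4.9, 1.3]
opening: 0.0006
```

```bash
python3 - <<'E'
from plan import *
show()
c=read_camera("wrist"); crop(c,180,120,460,330,2,"w16.png")
E
```

```text
t 18.85 p [0.3784 0.2533 0.0456] fix [-107.8  147.3] F [-3.9  4.9  1.3] open 0.0006 q [ 0.48 -0.1   2.05  0.    1.19  0.39]
tool x [-0.082  0.997  0.001] y [ 0.997  0.082 -0.002]
```

View pics/w16.png

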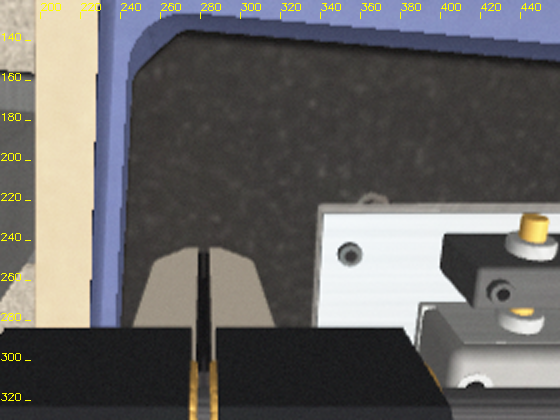

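```bash
python3 - <<'E'
from plan import *
s=read_camera("scene"); crop(s,190,230,340,335,5,"s17.png")
c=read_camera("top"); crop(c,140,190,260,280,6,"t17.png"); show()
E
```

```text
t 19.0 p [0.3788 0.253  0.0456] fix [-107.5  147. ] F [-2.8  4.8 -0.3] open 0.0009 q [ 0.48 -0.1   2.05  0.    1.19  0.39]
tool x [-0.082  0.997  0.001] y [ 0.997  0.082 -0.001]
```

View pics/s17.png

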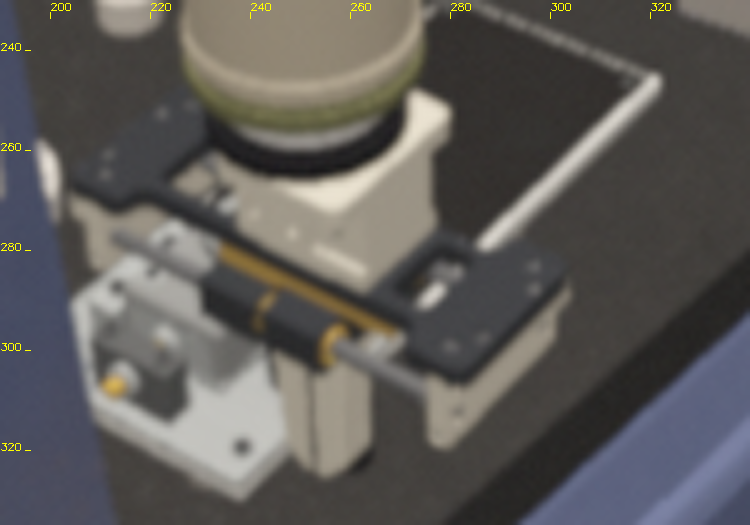

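View pics/t17.png

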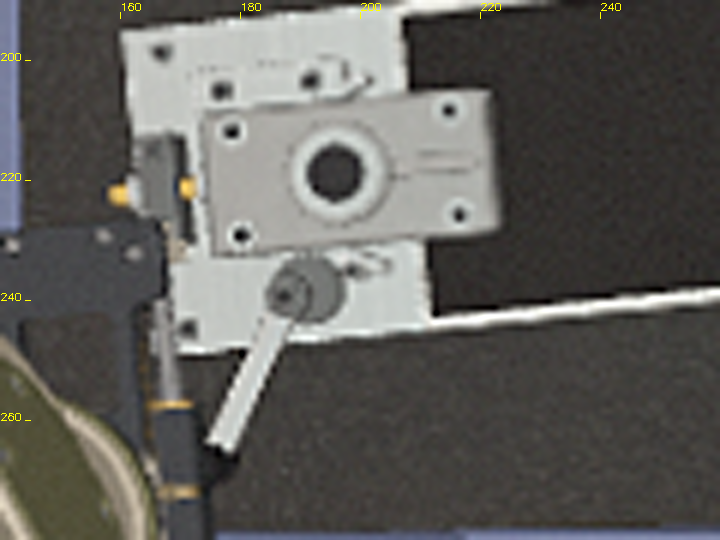

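The lever is following (about q = 0.5), the knob sits at the finger face, and the bracket is unmoved. Continuing.

Call:
move_arm(
  series=[
    [-0.02,-0.01,0,0,0,0,-1],
    [-0.04,-0.02,0,0,0,0,-1],
    [-0.06,-0.03,0,0,0,0,-1],
    [-0.08,-0.035,0,0,0,0,-1],
  ],
)

```text
t: 19.4
tool_pos: [0.3764, 0.2443, 0.0456]
orientation: [-2.128, -2.311, 0.0]
force: [-2.9, 3.4, -0.4]
opening: 0.0007
```

Call:
move_arm(
  series=[
    [-0.015,-0.005,0,0,0,0,-1],
    [-0.03,-0.01,0,0,0,0,-1],
    [-0.045,-0.015,0,0,0,0,-1],
    [-0.06,-0.02,0,0,0,0,-1],
  ],
)

```text
t: 19.8
tool_pos: [0.3748, 0.238, 0.0455]
orientation: [-2.128, -2.31, 0.001]
force: [-3.9, 4.4, 0.5]
opening: 0.0003
```

```bash
python3 - <<'E'
from plan import *
show()
c=read_camera("top"); crop(c,140,190,260,280,6,"t18.png")
E
```

```text
t 19.8 p [0.3748 0.238  0.0455] fix [-112.7  132.4] F [-3.9  4.4  0.5] open 0.0003 q [ 0.45 -0.14  2.08  0.    1.2   0.37]
tool x [-0.082  0.997 -0.   ] y [ 0.997  0.082 -0.001]
```

View pics/t18.png

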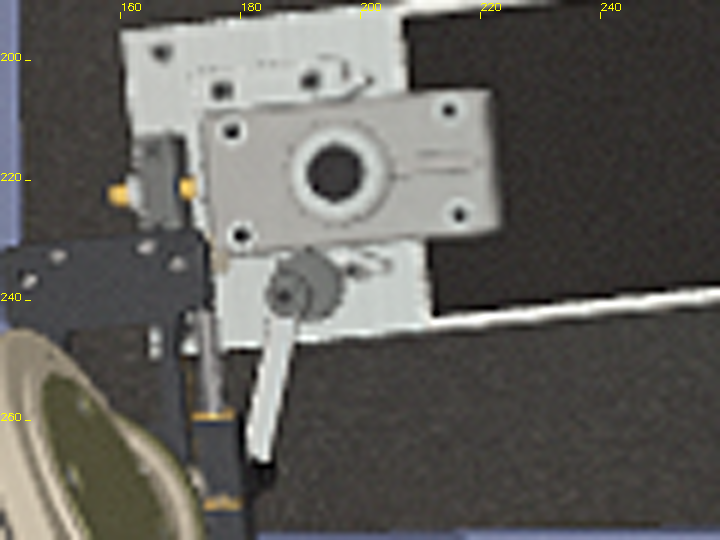

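Call:
move_arm(
  series=[
    [-0.015,-0.008,0,0,0,0,-1],
    [-0.03,-0.015,0,0,0,0,-1],
    [-0.045,-0.02,0,0,0,0,-1],
  ],
)

```text
t: 20.15
tool_pos: [0.3736, 0.2335, 0.0456]
orientation: [2.128, 2.311, 0.0]
force: [-1.0, 4.0, -2.3]
opening: 0.0001
```

Call:
move_arm(
  series=[
    [-0.015,-0.005,0,0,0,0,-1],
    [-0.03,-0.01,0,0,0,0,-1],
    [-0.045,-0.015,0,0,0,0,-1],
  ],
)

```text
t: 20.45
tool_pos: [0.3725, 0.2289, 0.0456]
orientation: [2.128, 2.311, 0.0]
force: [-0.3, 2.3, -2.2]
opening: 0.0007
```

Call:
move_arm(
  series=[
    [-0.01,0,0,0,0,0,-1],
    [-0.02,0,0,0,0,0,-1],
    [-0.03,-0.005,0,0,0,0,-1],
  ],
)

```text
t: 20.75
tool_pos: [0.3724, 0.226, 0.0457]
orientation: [2.128, 2.311, 0.0]
force: [-1.1, 3.4, -1.9]
opening: 0.0006
```

```bash
python3 - <<'E'
from plan import *
show()
c=read_camera("top"); crop(c,140,190,260,280,6,"t19.png")
E
```

```text
t 20.75 p [0.3724 0.226  0.0457] fix [-116.1  120.6] F [-1.1  3.4 -1.9] open 0.0006 q [ 0.43 -0.16  2.11 -0.    1.2   0.35]
tool x [-0.082  0.997  0.   ] y [0.997 0.082 0.   ]
```

View pics/t19.png

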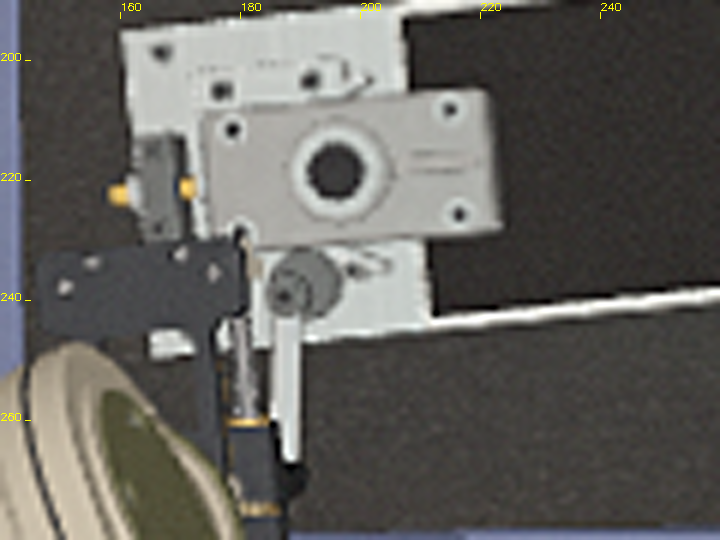

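Call:
move_arm(
  series=[
    [-0.01,0,0,0,0,0,-1],
    [-0.02,0,0,0,0,0,-1],
    [-0.03,0,0,0,0,0,-1],
  ],
)

```text
t: 21.1
tool_pos: [0.3721, 0.2232, 0.0457]
orientation: [-2.128, -2.31, 0.0]
force: [-4.1, 5.2, 0.3]
opening: 0.0003
```

Call:
move_arm(
  series=[
    [-0.01,0,0,0,0,0,-1],
    [-0.02,0,0,0,0,0,-1],
    [-0.03,0,0,0,0,0,-1],
  ],
)

```text
t: 21.4
tool_pos: [0.3722, 0.2205, 0.0456]
orientation: [-2.127, -2.31, -0.0]
force: [-3.4, 6.5, 0.7]
opening: 0.0004
```

Call:
move_arm(
  series=[
    [-0.01,0,0,0,0,0,-1],
    [-0.02,0,0,0,0,0,-1],
  ],
)

```text
t: 21.6
tool_pos: [0.3722, 0.2187, 0.0456]
orientation: [-2.127, -2.31, -0.0]
force: [-5.2, 7.4, 0.0]
opening: 0.0005
```

Call:
move_arm(
  series=[
    [-0.01,0,0,0,0,0,-1],
    [-0.02,0,0,0,0,0,-1],
  ],
)

```text
t: 21.8
tool_pos: [0.3722, 0.2169, 0.0456]
orientation: [-2.127, -2.309, -0.0]
force: [-6.0, 8.8, -0.3]
opening: 0.0005
```

Call:
move_arm(
  series=[
    [-0.01,-0.01,0,0,0,0,-1],
    [-0.01,-0.01,0,0,0,0,-1],
  ],
)

```text
t: 22.0
tool_pos: [0.3721, 0.2158, 0.0457]
orientation: [-2.127, -2.31, -0.002]
force: [-1.5, 8.7, -3.4]
opening: 0.0005
```

Call:
move_arm(
  series=[
    [-0.01,-0.005,0,0,0,0,-1],
    [-0.01,-0.005,0,0,0,0,-1],
  ],
)

```text
t: 22.2
tool_pos: [0.372, 0.2148, 0.0458]
orientation: [-2.128, -2.311, -0.003]
force: [-0.6, 8.0, -5.0]
opening: 0.0005
```

Call:
move_arm(
  series=[
    [-0.01,0,0,0,0,0,-1],
    [-0.01,0,0,0,0,0,-1],
  ],
)

```text
t: 22.4
tool_pos: [0.372, 0.214, 0.0458]
orientation: [-2.127, -2.31, -0.003]
force: [-0.1, 9.3, -5.1]
opening: 0.0006
```

```bash
python3 - <<'E'
from plan import *
show()
c=read_camera("top"); crop(c,140,190,260,280,6,"t20.png")
E
```

```text
t 22.4 p [0.372  0.214  0.0458] fix [-117.4  108.7] F [-0.1  9.3 -5.1] open 0.0006 q [ 0.4  -0.19  2.13  0.    1.2   0.32]
tool x [-0.082  0.997  0.002] y [0.997 0.082 0.001]
```

View pics/t20.png

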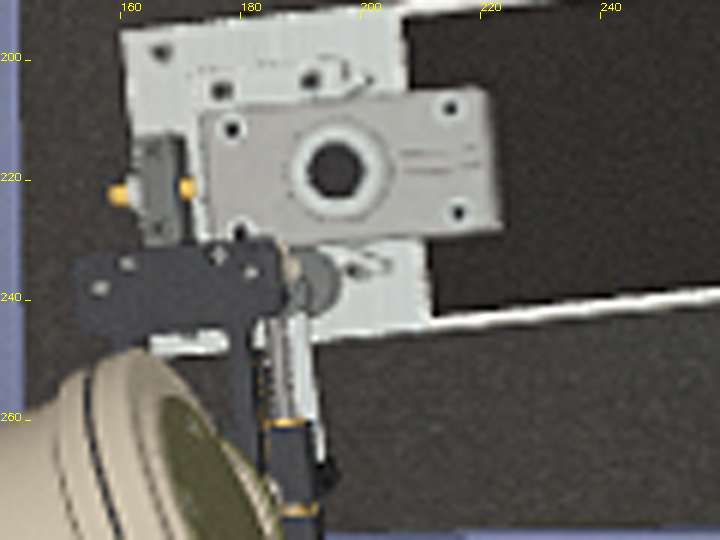

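Call:
move_arm(
  series=[
    [-0.01,0,0,0,0,0,-1],
    [-0.01,0,0,0,0,0,-1],
  ],
)

```text
t: 22.65
tool_pos: [0.372, 0.2133, 0.0458]
orientation: [-2.127, -2.31, -0.004]
force: [-0.5, 10.6, -4.9]
opening: 0.0007
```

Call:
move_arm(
  series=[
    [-0.01,0,0,0,0,0,-1],
    [-0.01,0,0,0,0,0,-1],
  ],
)

```text
t: 22.85
tool_pos: [0.372, 0.2121, 0.0457]
orientation: [-2.127, -2.31, -0.003]
force: [-1.0, 10.1, -4.7]
opening: 0.0006
```

Call:
move_arm(
  series=[
    [-0.01,0,0,0,0,0,-1],
    [-0.01,0,0,0,0,0,-1],
  ],
)

```text
t: 23.05
tool_pos: [0.3721, 0.2114, 0.0457]
orientation: [-2.127, -2.31, -0.004]
force: [-0.3, 12.3, -4.7]
opening: 0.0007
```

Call:
move_arm(
  series=[
    [-0.007,0,0,0,0,0,-1],
    [-0.007,0,0,0,0,0,-1],
    [-0.007,0,0,0,0,0,-1],
  ],
)

```text
t: 23.35
tool_pos: [0.3721, 0.211, 0.0458]
orientation: [-2.127, -2.31, -0.004]
force: [-1.0, 13.6, -4.8]
opening: 0.0001
```

```bash
python3 - <<'E'
from plan import *
show()
E
```

```text
t 23.35 p [0.3721 0.211  0.0458] fix [-117.6  105.7] F [-1.  13.6 -4.8] open 0.0001 q [ 0.39 -0.19  2.13  0.    1.2   0.31]
tool x [-0.082  0.997  0.003] y [0.997 0.082 0.001]
```

Call:
move_arm(
  series=[
    [0.03,0,0,0,0,0,-1],
    [0.08,0,0,0,0,0,-1],
    [0.15,0,0,0,0,0,-1],
    [0.2,0,0,0,0,0,-1],
    [0.2,0,-0.1,0,0,0,-1],
    [0.2,0,-0.3,0,0,0,-1],
    [0.2,0,-0.6,0,0,0,-1],
    [0.2,0,-0.9,0,0,0,-1],
  ],
)

```text
t: 24.15
tool_pos: [0.3701, 0.2288, 0.1371]
orientation: [2.128, 2.311, -0.001]
force: [1.3, -0.9, 0.6]
opening: 0.0003
```

Call:
move_arm(
  series=[
    [-0.2,-0.2,-0.2,0,0,0,-1],
    [-0.4,-0.3,-0.4,0,0,0,-1],
    [-0.6,-0.4,-0.6,0,0,0,-1],
    [-0.8,-0.4,-0.8,0,0,0,-1],
    [-1,-0.4,-1,0,0,0,-1],
    [-1,-0.4,-1,0,0,0,-1],
  ],
)

```text
t: 24.75
tool_pos: [0.3404, 0.1249, 0.2394]
orientation: [2.128, 2.305, 0.007]
force: [0.9, 1.0, -0.2]
opening: 0.0004
```

```bash
python3 - <<'E'
from plan import *
show()
c=read_camera("top"); crop(c,140,180,260,280,6,"t21.png")
s=read_camera("scene"); crop(s,190,220,340,335,5,"s21.png")
w=read_camera("wrist"); crop(w,0,0,560,420,1,"w21.png")
E
```

```text
t 24.75 p [0.3404 0.1249 0.2394] fix [-156.4   22.6] F [ 0.9  1.  -0.2] open 0.0004 q [ 0.21 -0.57  2.05 -0.    1.66  0.13]
tool x [-0.08   0.997 -0.   ] y [0.997 0.08  0.006]
```

View pics/t21.png

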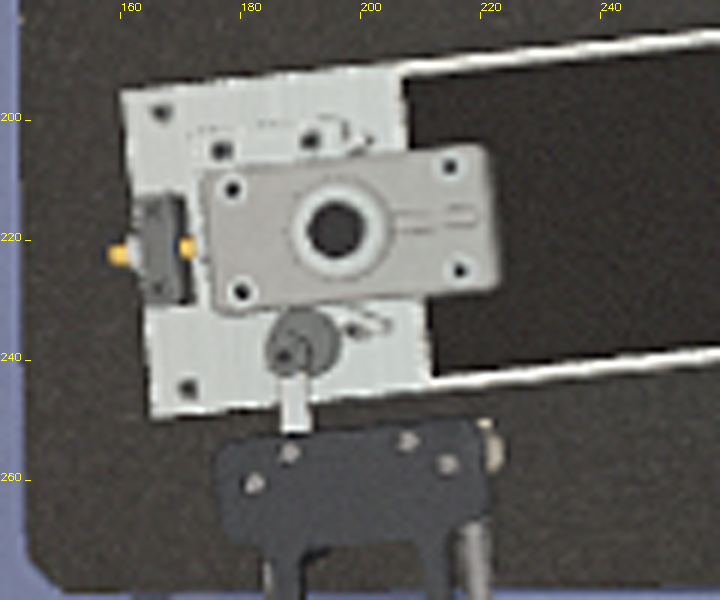

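View pics/s21.png

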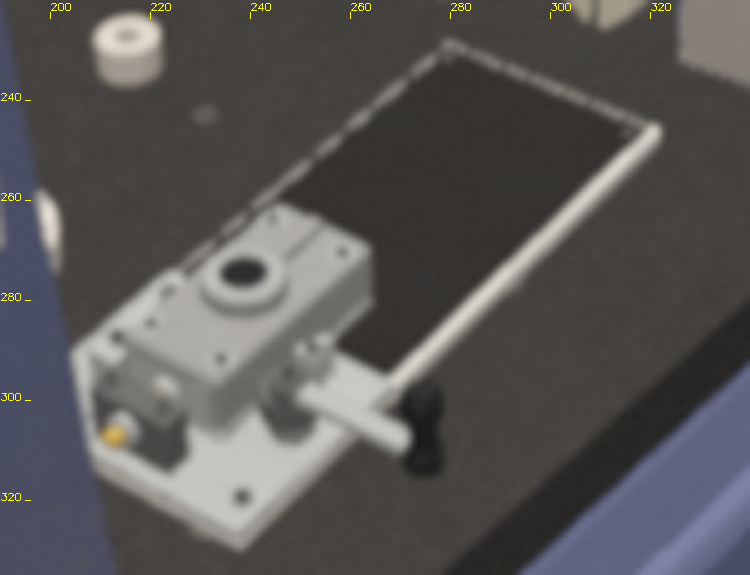

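View pics/w21.png

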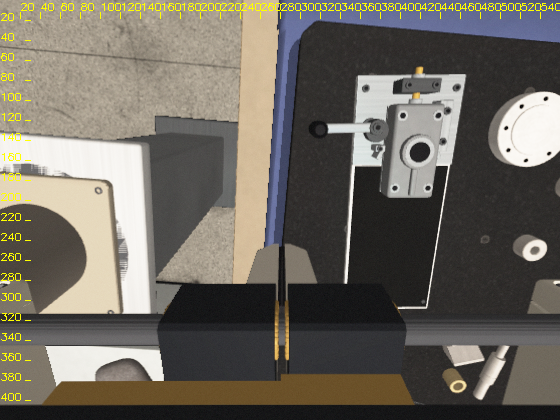

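```bash
python3 - <<'E'
from plan import *
c=read_camera("top")
f=lambda p:(140+(p[0]+.5)/6-.5,180+(p[1]+.5)/6-.5)
for n,p in (("nose+x",(204,171)),("foot+x",(488,146)),("foot-x",(497,288)),("nose-x",(215,314))): print(n,wf(at(c,f(p),.048)).round(1))
print("nose mid",wf(at(c,f((206,243)),.048)).round(1))
p=fw(-1,25);print(row(np.r_[p,.13],4.8))
E
```

```text
nose+x [ 28.  117.7]
foot+x [26.4  8.1]
foot-x [-28.1  10. ]
nose-x [-27.  118.8]
nose mid [  0.4 119.6]
[ 0.008  1.575  1.045 -0.    -0.    -0.   ]
```

Call:
move_arm(
  series=[
    [0,0.2,0,0,0,0,-1],
    [0,0.4,0,0,0,0,-1],
    [0,0.6,0,0,0,0,-1],
    [0,0.8,0,0,0,0,-1],
    [0,1,0,0,0,0,-1],
  ],
)

```text
t: 25.45
tool_pos: [0.4384, 0.1354, 0.2339]
orientation: [-2.125, -2.311, 0.003]
force: [0.2, -0.0, 0.1]
opening: 0.0007
```

Call:
move_arm(
  series=[
    [0,0.2,0,0,0,0,-1],
    [0,0.4,0.1,0,0,0,-1],
    [0,0.57,0.3,0,0,0,-1],
    [0,0.57,0.5,0,0,0,-1],
    [0,0.57,0.7,0,0,0,-1],
    [0,0.57,0.9,0,0,0,-1],
    [0,0.57,1,0,0,0,-1],
    [0,0.57,1,0,0,0,-1],
  ],
)

```text
t: 26.25
tool_pos: [0.4932, 0.1395, 0.1329]
orientation: [-2.125, -2.31, 0.006]
force: [-0.1, -0.3, -0.4]
opening: 0.0002
```

```bash
python3 - <<'E'
from plan import *
show()
w=read_camera("wrist"); crop(w,180,80,380,280,4,"w22.png",[proj(w,np.r_[fw(28,y),.034]) for y in (66,125)])
E
```

```text
t 26.25 p [0.4932 0.1395 0.1329] fix [-2.9 24.3] F [-0.1 -0.3 -0.4] open 0.0002 q [ 0.18 -0.04  1.83  0.    1.36  0.09]
tool x [-0.083  0.997 -0.   ] y [ 0.997  0.083 -0.005]
```

View pics/w22.png

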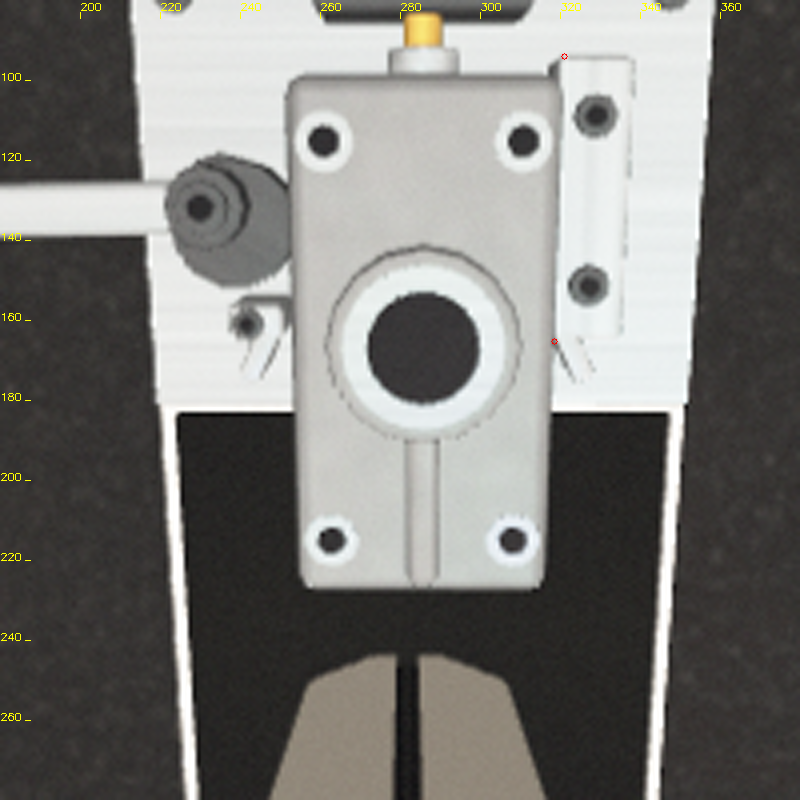

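The wrist view shows the bracket's +x side closed on the rail along its full length (column about 317), the cam against its other side near (252,140), and the screw head meeting the nose at (284,98). Nothing touches the robot, so I'm handing in.

```bash
python3 - <<'E'
from plan import *
print(close_job()); show()
E
```

```text
the job is handed in; nothing more can be done
None
the job is handed in; nothing more can be done
```

The bracket is toppled onto its ground face, seated against the stop screw and clamped on the side rail by the cam. I handed the job in after about 26 s; no verdict was reported.

- **Topple and slide:** I pushed the bracket over high on its back with closed fingers. I then gripped it lightly near the foot and slid it along the plate without lifting, straightening it as it went.
- **Press home:** The push against the stop reached about 22 N at the tool. Sliding friction was about 7 N, so the screw saw roughly 15 N; I worked that out and did not measure it directly. After that I let go and lifted clear.
- **Clamp:** I swung the lever counter-clockwise to about q = 1.1 rad, ending at 13.6 N on the knob.

**Last checks:**
- The wrist view showed the bracket flush along the rail, the cam against its other side and the screw head on its nose.
- The top view put the bracket's centre at about x = 0 and its nose at about y = 119 to 120 mm. It was square to the fixture within about half a degree.
- The robot was touching nothing and no part lying round the fixture was touched.
- **One disagreement:** the foot end's side read x = 26.4 mm instead of 28 mm from the top camera. That is within its error of about 2 mm, and the closer view showed no gap at the rail.

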